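# Find the mixer drum's heavy side and hold it down

## Robot

A 7-joint arm with a two-finger parallel gripper is mounted at the origin on the work surface. World frame = base frame: x ahead of the robot, y to its left, z up, the work surface at z = 0. Lengths are in m, angles in rad, forces in N, time in s.
With the tool pointing down it reaches from about 0.4 to 0.9 m from the base axis. Payload 5.5 kg.
Tool frame: the origin (TCP) lies midway between the tips of the shut fingers; the grasp point (between the pads) lies 19 mm behind it; x points along the fingers, y is the direction in which the jaws open and shut, and the axes are right-handed (so a half turn about x gives the same grasp; the last joint's range is limited). The gripper opens to 85 mm and grips with 20 to 120 N. Pads are 22 mm wide; open, the fingers measure 114 mm over their backs; the gripper's body (76 mm by 85 mm) begins 54 mm behind the grasp point. The pads swing forward as they close: fully open they stand 13 mm farther back than shut.
Start: joints at [1.599, 0.501, -0.427, 1.55, 0.221, 1.138, -0.21], TCP at [0.151, -0.632, 0.231] pointing down, gripper open.
Joint ranges: [-2.88, 2.88], [-0.31, 2.03], [-1.54, 1.56], [0.2, 2.42], [-1.41, 4.55], [0.19, 2.02], [-2.57, 2.57]. Speed limits (rad/s): [2.57, 2.57, 3.14, 3.14, 3.14, 3.14, 3.14].

## Interface

Orientations are given as a rotation vector (axis times angle).
In Python, from cell import ctrl gives the robot as it stands.
- The arm moves only by the shell command python3 -m creep 'ROWS' [FORCE]. ROWS is JSON, a list of rows, each an object of numbers: "dx", "dy", "dz": the shift along the world's x, y, z in m; "wx", "wy", "wz": the turn, a rotation vector about the world's x, y, z in degrees; "grip": the opening, from 0 (shut) to 1 (fully open). In form: [{"dx": .., "dy": .., "dz": .., "wx": .., "wy": .., "wz": .., "grip": ..}, ...]. A call has 1 to 12 rows; each row is the pose to reach, as a shift and turn from the pose measured when the call began; what a row does not reach only later rows make up. A row lasts 1/8 s, in which the tool goes at most 62.5 mm and 10.7 degrees, less where a joint would pass 70% of its speed; a pose out of reach is approached as far as the arm can. A call with a gripper value outside its range is refused whole. The fingers move at their own pace and stop on an object; FORCE is the grip in N (left out, the last holds). Time passes only in rows, so rows that repeat a pose let the fingers close. It gives the time, the measured TCP pose, the force and the opening at its end, in the units of the state.
- ctrl.read_state(): the state, without advancing time (a new reading comes with each control period).
- ctrl.grab_frame(name): name is "side" or "top"; returns a dict with "image" (400x640x3 uint8, red, green, blue), "fx", "fy", "cx", "cy" (pixels), "k1" (the pictures are not rectified: a ray, as slopes to the right and down, at radius r is drawn at 1 + k1 r^2 times it, then the intrinsics apply), "xyz" and "attitude" of the camera in the world. Camera axes: x right, y down, z forward; pixel columns grow to the right and rows downward; lengths in m; the calibration is good to about 2 mm. A picture is of the moment at which its call begins. There is no depth.
- ctrl.hand_in(): hands the job in, once; it reports no verdict.
The state is a dict: "time": time; "joint_pos": joint angles; "joint_velocities": joint speeds; "tau": joint torques, N m; "eef_pos": TCP position; "tcp_rot": TCP orientation; "contact_force": force on the tool from outside, world axes, zero at the start; "moment": the same for the moment, N m; "gripper_width": opening from 0.0 (shut) to 1.0 (fully open).
Only numpy, scipy, OpenCV 4.12 (cv2) and the standard library are available. Lean on these libraries where they do the work, as an engineer would, in place of code of your own. Each camera call takes 0.05 s, during which the arm holds its last target.

## Task

Turn the speed knob of the rotary mixer fully anticlockwise to off, and only then turn the mixer's closed drum by hand to find its heavy side by feel. Bring the heavy side straight down and finish while still gripping the drum by a pin or its rim, holding it still there so that a counterweight can be fitted at the top; leave everything else on the bench undisturbed.

Things in the scene. Friction and masses are not known exactly. Their poses are not given: they have to be found in the camera images.
- mixer: Rotary mixer fixed to the bench: white base plate 170 x 130 mm, 18 mm thick (65 mm to the front and 105 mm to the back of the origin); a bearing post 60 mm wide, 147 mm tall, its front face 38 mm behind the drum's back face. Origin on the bench straight below the drum's middle; x along the level axle from drum to post (away from the robot), y left as the robot sees it, z up.
- mixer_axle (a point): The drum's middle, fixed, on the level axle, 125 mm above the bench; axes as the mixer's. The drum turns about this point's x axis.
- drum (a joint): Turn of the closed white drum, rad: a disc 130 mm across, 24 mm thick (12 mm each way from its middle along the axle). Grows as the top moves to mixer +y (to the left, anticlockwise as the robot sees it). Within 0.8 of 0 at the start; stops only at 9.4 and -9.4. It can be turned by its pins or by pinching its rim.
- drum_hub (a point): The drum's middle, turning with it. Unseen samples (drum_load) make one side heavy: 0.4 to 0.5 kg 40 mm from the axle (0.15 to 0.2 N m when level), fixed in the drum, differently placed every time. The bearing drags 0.25 N m either way, so the drum stays where left; it turns easier as the heavy side sinks. The mean of the moments that turn it either way past an angle is the heavy side's own.
- drum_pin (a point): Midpoint, between its ends, of the first of four alike grey pins, round, 12 mm across, that stick out 45 mm from the drum's front face towards the robot, parallel to the axle: 50 mm from the axle, a quarter turn apart. This point is 37 mm in front of the drum's middle; this pin is at the top when joint drum reads 0. The black line on the rim is beside it. The pins say nothing about the heavy side.
- speed_box: The speed controller, a grey box 130 (x) x 120 (y) mm, 55 mm tall, fixed to the bench; origin at the centre of its underside.
- speed_knob (a joint): The black speed knob on top of the controller: turns about a vertical axis 15 mm towards the box's +x from its centre, grows clockwise seen from above, 0 to 4.4 rad; 0 is the anticlockwise end stop, the off position, where its grip bar lies along the box's x axis. Light friction, stays where left.
- speed_knob_grip (a point): On the knob's axis, 92 mm above the bench, at the height to grip. Bar 42 mm long (along this point's x axis, turning with the knob), 14 mm thick (y) and 32 mm tall, its top 7 mm above this point; below the bar is a round skirt 44 mm across whose top is 17 mm below this point.
- reagent_jar: Bystander, not to be disturbed: white screw-top jar, 54 mm across, 85 mm tall; origin at the centre of its underside
- tube_rack: Bystander, not to be disturbed: open blue tube tray 75 x 110 mm, 35 mm tall with clear tubes up to 61 mm; origin at the centre of its underside
- pocket_scale: Bystander, not to be disturbed: flat pocket scale 120 x 65 mm, 18 mm tall; origin at the centre of its underside
- water_bottle: Bystander, not to be disturbed: clear bottle, 62 mm across, 150 mm tall; origin at the centre of its underside
- wash_bottle: Bystander, not to be disturbed: wash bottle with a pointed cap, 68 mm across, 155 mm tall; origin at the centre of its underside
- foam_block: Bystander, not to be disturbed: pale foam block 70 x 240 mm, 50 mm tall; origin at the centre of its underside
- pen: Bystander, not to be disturbed: black pen 130 mm long, 9 mm thick, lying on the bench; origin under its middle
Not all that is in view belongs to the job. What is shaped like the mixer but red is not meant. Leave any brown look-alike of the speed_box alone.

How it is judged:
By the outcome, as a careful person would: the job done as asked, in the order asked, and still so for the second after the job is handed in, while the arm keeps its last pose, push and grip.
It also fails if it takes over 72 s, if anything falls off the work surface, if the arm or the gripper's body presses on something with over 40 N, if the wrist force passes 120 N, or if a joint passes its speed limit or range.

## Working session

There is one attempt and no reset: what is moved stays moved. The work goes in short steps, Python scripts to look and compute and a shell command to move; the robot and the scene stay as the last step left them, time stands still between calls to the robot, and variables do not carry over. Pictures are saved under pics/ and viewed, and the job is handed in when it is done.

```bash
ls; mkdir -p pics
python3 - <<'E'
from cell import ctrl
import cv2
s=ctrl.read_state()
for k,v in s.items(): print(k,v)
for n in("side","top"):
    f=ctrl.grab_frame(n)
    cv2.imwrite(f"pics/{n}0.png",f["image"][:,:,::-1])
    print(n,{k:v for k,v in f.items() if k!="image"})
E
```

```text
pics
time 0.0
joint_pos [ 1.59921015  0.50180782 -0.42679235  1.55145704  0.22082539  1.1383
 -0.21029401]
joint_velocities [-7.29782961e-04 -8.25735302e-04  2.83545379e-03  8.42613663e-04
 -1.66332495e-05  1.53246264e-03 -1.00532238e-03]
tau [ 1.48655126e-03 -5.69529963e+01 -5.81633583e+00 -2.80947608e+01
  1.04941113e-02  1.17459364e-02  2.78411517e-05]
eef_pos [ 0.15100053 -0.63150615  0.23028162]
tcp_rot [ 2.09749413  0.24947889 -2.09789784]
contact_force [-0.4802803  -0.54240451  0.07659875]
moment [-0.02197592 -0.04548759 -0.01355247]
gripper_width 0.9995928461317232
side {'fx': 484.3042202897714, 'fy': 484.3042202897714, 'cx': 320.4121228761946, 'cy': 197.62046746470486, 'k1': -0.06489954573554166, 'xyz': array([0.03492148, 0.88257749, 1.10060531]), 'attitude': array([-0.6763343 ,  2.65831429, -1.09911904])}
top {'fx': 473.5999467882721, 'fy': 473.5999467882721, 'cx': 326.2399677434819, 'cy': 200.4389529243343, 'k1': 0.02937672179887164, 'xyz': array([0.35014923, 0.00564235, 1.51559044]), 'attitude': array([-2.14905166,  2.16391282, -0.10730144])}
```

View pics/side0.png

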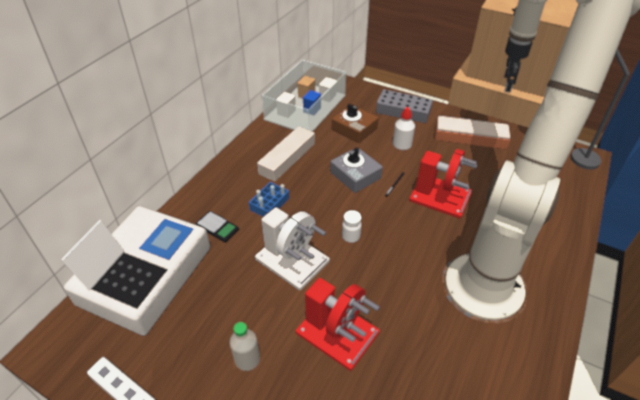

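View pics/top0.png

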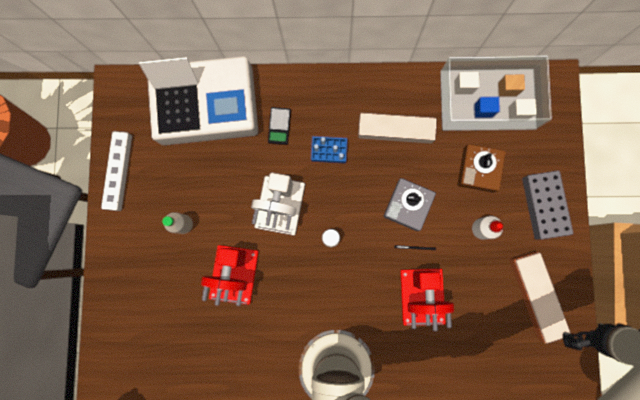

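The side view shows the white mixer at (293,245), with red look-alikes at (340,325) and (443,182). The grey speed box is at (356,168), with a brown look-alike at (356,122). In the top view the white mixer is at (278,203) and the red ones at (230,277) and (427,297). The grey box is at (410,204) and the brown one at (483,166). The white mixer and the grey box fit the description, so I'll check both in enlarged crops.

Run:
```python
import cv2,numpy as np
s=cv2.imread("pics/side0.png");t=cv2.imread("pics/top0.png")
def c(i,x,y,w,h,z):return cv2.resize(i[y:y+h,x:x+w],(w*z,h*z),interpolation=cv2.INTER_CUBIC)
a=c(t,245,165,70,75,5);b=c(t,380,170,64,75,5)
cv2.imwrite("pics/crop_t.png",np.hstack([a,b]))
a=c(s,250,195,80,95,5);b=c(s,322,140,70,95,5)
cv2.imwrite("pics/crop_s.png",np.hstack([a,b]))
```

```text
(no output)
```

View pics/crop_t.png

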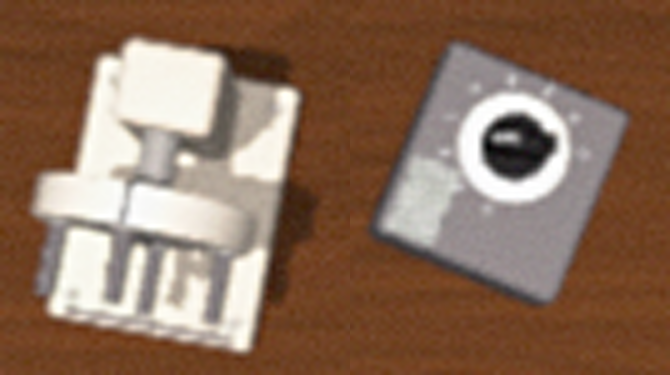

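View pics/crop_s.png

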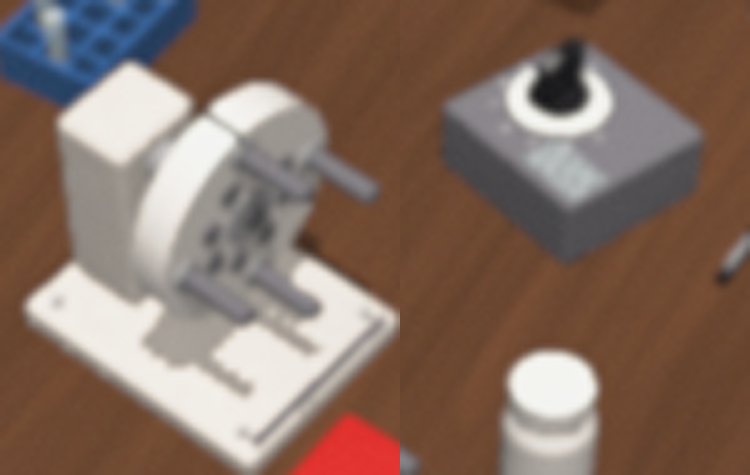

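```bash
cat > h.py <<'E'
import numpy as np,cv2
from scipy.spatial.transform import Rotation as R
def rays(f,px):
    K=np.array([[f["fx"],0,f["cx"]],[0,f["fy"],f["cy"]],[0,0,1]])
    p=cv2.undistortPoints(np.array(px,float).reshape(-1,1,2),K,np.array([f["k1"],0,0,0,0.]))[:,0]
    d=np.c_[p,np.ones(len(p))]@R.from_rotvec(f["attitude"]).as_matrix().T
    return np.array(f["xyz"]),d
def onz(f,px,z):
    o,d=rays(f,px); return o+d*((z-o[2])/d[:,2])[:,None]
def onplane(f,px,p0,n):
    o,d=rays(f,px); return o+d*(((p0-o)@n)/(d@n))[:,None]
def proj(f,P):
    Rm=R.from_rotvec(f["attitude"]).as_matrix()
    q=(np.atleast_2d(P)-f["xyz"])@Rm; s=q[:,:2]/q[:,2:]; r2=(s**2).sum(1,keepdims=True)
    s=s*(1+f["k1"]*r2); return s*[f["fx"],f["fy"]]+[f["cx"],f["cy"]]
E
cat > m.py <<'E'
from h import *
from cell import ctrl
T=ctrl.grab_frame("top");S=ctrl.grab_frame("side")
print("base top", onz(T,[(254.4,227.4),(295,235),(305,183),(265,176.4)],.018).round(4).tolist())
print("side base", onz(S,[(255,256.6),(299,288),(329.6,258.6)],.018).round(4).tolist())
c=lambda l:[(380+(x/5-70)-0,170+y/5) for x,y in l]
print("box top", onz(T,c([(452,40),(630,115),(552,303),(373,232)]),.055).round(4).tolist())
cs=lambda l:[(322+(x-400)/5,140+y/5) for x,y in l]
print("box side", onz(S,cs([(443,105),(570,205),(702,132),(580,40)]),.055).round(4).tolist())
print("skirt T",onz(T,c([(514,147)]),.065))
E
python3 m.py
```

```text
base top [[0.4365, 0.254, 0.018], [0.4116, 0.1253, 0.018], [0.5773, 0.0936, 0.018], [0.5997, 0.2218, 0.018]]
side base [[0.5978, 0.2281, 0.018], [0.4357, 0.2598, 0.018], [0.41, 0.1335, 0.018]]
box top [[0.585, -0.2057, 0.055], [0.537, -0.3143, 0.055], [0.4211, -0.263, 0.055], [0.4655, -0.1543, 0.055]]
box side [[0.5823, -0.1999, 0.055], [0.4671, -0.1529, 0.055], [0.4214, -0.2573, 0.055], [0.5319, -0.3045, 0.055]]
skirt T [[ 0.5164925  -0.24065225  0.065     ]]
```

```bash
cat > m2.py <<'E'
from h import *
from cell import ctrl
for n,roi in(("top",(375,165,65,75)),("side",(320,140,75,60))):
    f=ctrl.grab_frame(n);x,y,w,h=roi;Z=8
    im=cv2.resize(f["image"][y:y+h,x:x+w],None,fx=Z,fy=Z,interpolation=cv2.INTER_CUBIC)
    hsv=cv2.cvtColor(im,cv2.COLOR_RGB2HSV)
    m=((im[:,:,0].astype(int)-im[:,:,2])<22).astype(np.uint8)*255
    m=cv2.morphologyEx(m,cv2.MORPH_OPEN,np.ones((9,9)))
    cv2.imwrite(f"pics/mask_{n}.png",m)
    cs,_=cv2.findContours(m,0,1);c=max(cs,key=cv2.contourArea)
    c=cv2.convexHull(c)
    q=cv2.approxPolyDP(c,0.03*cv2.arcLength(c,1),True)[:,0]
    px=(q+.5)/Z-.5+[x,y]
    print(n,px.round(1).tolist(),onz(f,px,.055)[:,:2].round(4).tolist())
    m=(im.max(2)>205).astype(np.uint8)
    cs,_=cv2.findContours(m,0,1);c=max(cs,key=cv2.contourArea);(a,b),_,_=cv2.fitEllipse(cv2.convexHull(c))
    print(" white disc",onz(f,[((a+.5)/Z-.5+x,(b+.5)/Z-.5+y)],.056))
    print(cv2.imwrite(f"pics/up_{n}.png",cv2.cvtColor(im,4)))
E
python3 m2.py
```

```text
top [[400.4, 178.2], [435.1, 192.7], [419.4, 229.9], [383.7, 215.7]] [[0.5844, -0.2058], [0.538, -0.3115], [0.4231, -0.2601], [0.4677, -0.1515]]
 white disc [[ 0.51842231 -0.24060455  0.056     ]]
True
side [[357.1, 147.8], [381.8, 168.6], [379.7, 177.9], [354.3, 191.9], [331.1, 172.7], [330.4, 161.1]] [[0.5351, -0.3038], [0.4189, -0.2466], [0.407, -0.202], [0.4504, -0.1059], [0.5543, -0.1498], [0.5826, -0.1994]]
 white disc [[ 0.51955361 -0.24198315  0.056     ]]
True
```

View pics/up_top.png

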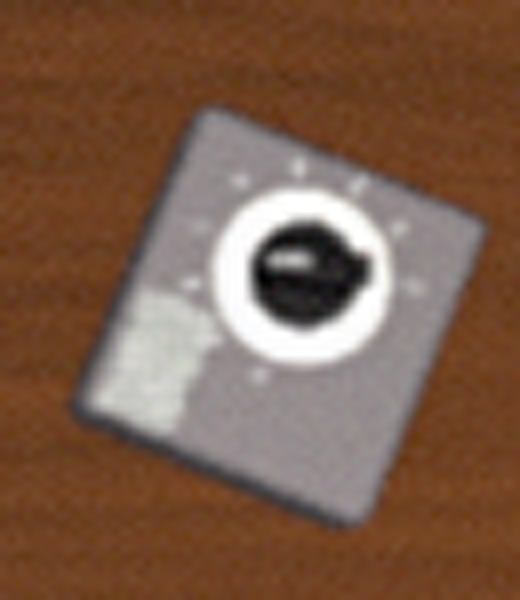

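View pics/up_side.png

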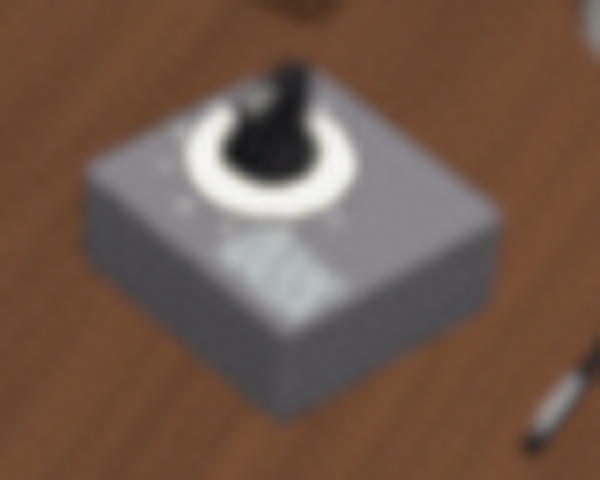

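Run:
```python
import cv2,numpy as np
o=[]
for n,(x,y,w,h) in(("top0",(398,185,30,30)),("side0",(338,142,30,30))):
    i=cv2.imread(f"pics/{n}.png")[y:y+h,x:x+w].astype(float)
    i=255*(np.clip(i/150,0,1))**.5
    o.append(cv2.resize(i.astype(np.uint8),(390,390),interpolation=cv2.INTER_CUBIC))
cv2.imwrite("pics/knob.png",np.hstack(o))
```

```text
(no output)
```

View pics/knob.png

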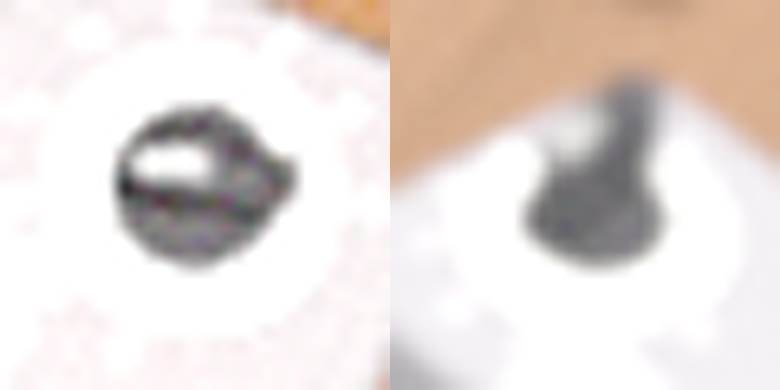

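The white mixer and the grey box are the right ones. The red mixers and the brown box are excluded by colour. In the grey box's dial, the off tick points to the label side at (258,375) in the enlarged crop. The pale pointer end of the bar faces +y, so the knob reads about 1.3 rad. Next I'll compute the mixer pose and the tool axes.

```bash
cat > m3.py <<'E'
from h import *
from cell import ctrl
s=ctrl.read_state();M=R.from_rotvec(s["tcp_rot"]).as_matrix();print(M.round(3).tolist(), s["moment"])
T=ctrl.grab_frame("top");S=ctrl.grab_frame("side")
for n,f,(x,y,w,h) in(("t",T,(245,165,70,80)),("s",S,(250,195,84,100))):
    im=f["image"][y:y+h,x:x+w]; im=cv2.resize(im,None,fx=8,fy=8,interpolation=cv2.INTER_CUBIC)
    cv2.imwrite(f"pics/mix_{n}.png",cv2.cvtColor(im,4)[:600])
E
python3 m3.py
```

```text
[[-0.0, 0.233, -0.973], [0.001, -0.973, -0.233], [-1.0, -0.001, -0.0]] [-0.0156322  -0.0074114  -0.03461699]
```

View pics/mix_t.png

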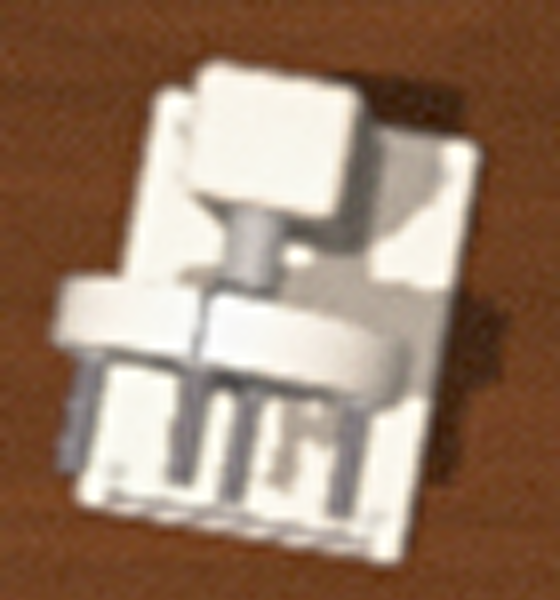

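View pics/mix_s.png

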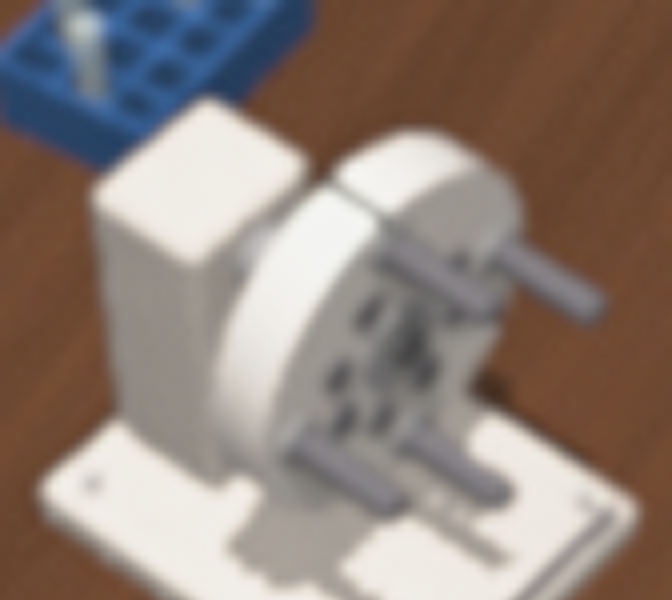

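```bash
cat > m4.py <<'E'
from h import *
from cell import ctrl
T=ctrl.grab_frame("top");S=ctrl.grab_frame("side")
t=np.array([(180,478),(70,465),(232,497),(340,512)]);s=np.array([(483,308),(395,505),(500,490),(595,300)])
t=(t+.5)/8-.5+[245,165];s=(s+.5)/8-.5+[250,195]
o1,d1=rays(T,t);o2,d2=rays(S,s);P=[]
for a,b in zip(d1,d2):
    k=np.linalg.lstsq(np.c_[a,-b],o2-o1,rcond=None)[0];p=o1+a*k[0];q=o2+b*k[1];P.append((p+q)/2);print(P[-1].round(4),(p-q).round(4))
P=np.array(P);c=P.mean(0);print("c",c)
for y in(-.19,):
    yy=np.array([-np.sin(y),np.cos(y),0]);
    a=[np.degrees(np.arctan2((p-c)@yy,(p-c)[2])) for p in P];print(a)
n=np.cross(P[0]-P[2],P[1]-P[3]);n/=np.linalg.norm(n);print(n)
for n_,f in(("T",T),("S",S)):print(n_)
bt=np.array([(78,497),(400,562),(482,145),(158,92)]);bt=(bt+.5)/8-.5+[245,165]
B=onz(T,bt,.018);print(B[:,:2].round(4).tolist())
bs=np.array([(40,490),(640,507)]);bs=(bs+.5)/8-.5+[250,195];print(onz(S,bs,.018).round(4).tolist())
E
python3 m4.py
python3 -m creep '[{"dz":0.06,"wz":5},{"dx":0.03,"dy":0.03,"dz":0.1,"wz":15},{"dx":0.07,"dy":0.08,"dz":0.1,"wz":25},{"dx":0.11,"dy":0.12,"dz":0.1,"wz":35},{"dx":0.15,"dy":0.16,"dz":0.1,"wz":45},{"dx":0.19,"dy":0.2,"dz":0.1,"wz":55},{"dx":0.23,"dy":0.24,"dz":0.1,"wz":65},{"dx":0.27,"dy":0.28,"dz":0.1,"wz":66},{"dx":0.31,"dy":0.32,"dz":0.08,"wz":66},{"dx":0.34,"dy":0.36,"dz":0.04,"wz":66},{"dx":0.3665,"dy":0.3915,"dz":0.0,"wz":66,"grip":0.6},{"dx":0.3665,"dy":0.3915,"dz":-0.02,"wz":66,"grip":0.6}]' 40
```

```text
[0.4367 0.1927 0.173 ] [-0.0013 -0.0006 -0.0002]
[0.4442 0.2401 0.1217] [0.0006 0.0002 0.0001]
[0.4355 0.1865 0.0743] [-0.001  -0.0004 -0.0001]
[0.4258 0.1397 0.1292] [0.0003 0.0001 0.    ]
c [0.43555625 0.18974147 0.12455321]
[np.float64(3.7114365906933147), np.float64(93.25170084553206), np.float64(-176.3363085527133), np.float64(-84.74087911342768)]
[-0.98369907  0.17981926  0.00108365]
T
S
[[0.4388, 0.2543], [0.4122, 0.1267], [0.5783, 0.0942], [0.6009, 0.2241]]
[[0.6004, 0.2264, 0.018], [0.4112, 0.1315, 0.018]]invalid input
```

```bash
python3 -m creep '[{"dx":0,"dy":0,"dz":0.06,"wx":0,"wy":0,"wz":5,"grip":1},{"dx":0.03,"dy":0.03,"dz":0.1,"wx":0,"wy":0,"wz":15,"grip":1},{"dx":0.07,"dy":0.08,"dz":0.1,"wx":0,"wy":0,"wz":25,"grip":1},{"dx":0.11,"dy":0.12,"dz":0.1,"wx":0,"wy":0,"wz":35,"grip":1},{"dx":0.15,"dy":0.16,"dz":0.1,"wx":0,"wy":0,"wz":45,"grip":1},{"dx":0.19,"dy":0.2,"dz":0.1,"wx":0,"wy":0,"wz":55,"grip":1},{"dx":0.23,"dy":0.24,"dz":0.1,"wx":0,"wy":0,"wz":65,"grip":1},{"dx":0.27,"dy":0.28,"dz":0.1,"wx":0,"wy":0,"wz":66,"grip":1},{"dx":0.31,"dy":0.32,"dz":0.08,"wx":0,"wy":0,"wz":66,"grip":1},{"dx":0.34,"dy":0.36,"dz":0.04,"wx":0,"wy":0,"wz":66,"grip":0.6},{"dx":0.3665,"dy":0.3915,"dz":0.0,"wx":0,"wy":0,"wz":66,"grip":0.6},{"dx":0.3665,"dy":0.3915,"dz":-0.02,"wx":0,"wy":0,"wz":66,"grip":0.6}]' 40
```

```text
time: 2.0
eef_pos: [0.519, -0.2357, 0.2095]
tcp_rot: [1.34, 1.123, -1.338]
contact_force: [-0.4, -0.8, 0.1]
gripper_width: 0.598
```

```bash
cat > look.py <<'E'
import sys
from h import *
from cell import ctrl
tag=sys.argv[1]; x,y,w,h=map(int,sys.argv[3:7]); f=ctrl.grab_frame(sys.argv[2]); im=f["image"]
z=min(800/w,600/h); cv2.imwrite(f"pics/{tag}.png",cv2.cvtColor(cv2.resize(im[y:y+h,x:x+w],(int(w*z),int(h*z)),interpolation=cv2.INTER_CUBIC),4))
s=ctrl.read_state();M=R.from_rotvec(s["tcp_rot"]).as_matrix()
print(s["time"],s["eef_pos"].round(4),"jaw yaw",np.degrees(np.arctan2(M[1,1],M[0,1])).round(1),"x",M[:,0].round(3),"F",s["contact_force"].round(2),"M",s["moment"].round(3),s["gripper_width"],"q",s["joint_pos"].round(2))
E
python3 look.py k1s side 320 80 120 110; python3 look.py k1t top 370 150 100 90
```

```text
2.05 [ 0.5166 -0.2381  0.2074] jaw yaw -10.3 x [-0.004  0.003 -1.   ] F [-1.13 -0.64 -1.52] M [-0.011  0.079  0.036] 0.5991117563714804 q [ 1.01  0.47 -0.81  1.77  0.38  1.07 -0.11]
2.1 [ 0.5161 -0.2402  0.2089] jaw yaw -10.5 x [-0.004  0.002 -1.   ] F [-0.33 -0.96  0.08] M [-0.037  0.057  0.044] 0.5988172888591058 q [ 1.01  0.47 -0.81  1.77  0.38  1.07 -0.11]
```

View pics/k1s.png

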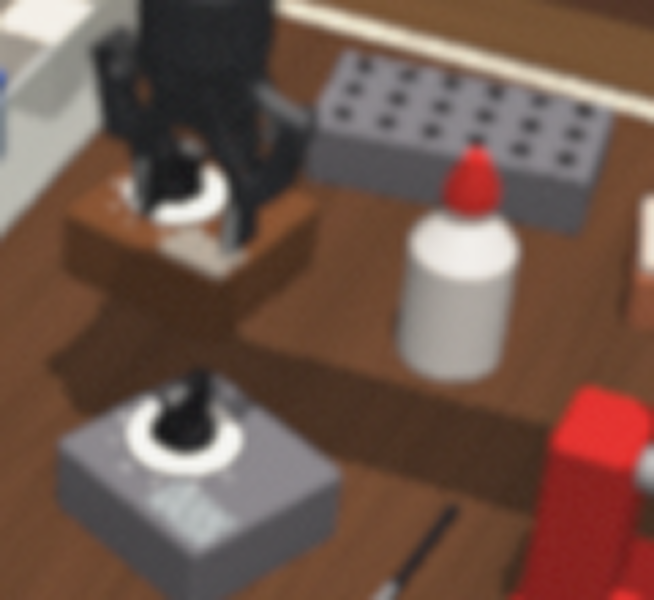

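View pics/k1t.png

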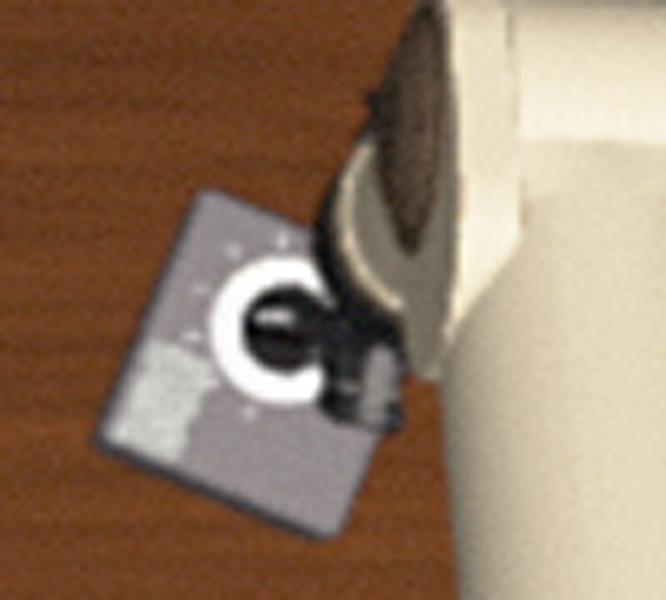

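The side crop shows the open gripper above the grey box, with the knob at (185,420). The top crop shows the bar at (275,318), still lying along world y. I'll descend and close on the knob.

```bash
python3 -m creep '[{"dx":0.001,"dy":0,"dz":-0.045,"wx":0,"wy":0,"wz":0,"grip":0.6},{"dx":0.001,"dy":0,"dz":-0.09,"wx":0,"wy":0,"wz":0,"grip":0.6},{"dx":0.001,"dy":0,"dz":-0.12,"wx":0,"wy":0,"wz":0,"grip":0.6},{"dx":0.001,"dy":0,"dz":-0.127,"wx":0,"wy":0,"wz":0,"grip":0.5},{"dx":0.001,"dy":0,"dz":-0.127,"wx":0,"wy":0,"wz":0,"grip":0.3},{"dx":0.001,"dy":0,"dz":-0.127,"wx":0,"wy":0,"wz":0,"grip":0.05},{"dx":0.001,"dy":0,"dz":-0.127,"wx":0,"wy":0,"wz":0,"grip":0.05},{"dx":0.001,"dy":0,"dz":-0.127,"wx":0,"wy":0,"wz":0,"grip":0.05}]' 30; python3 look.py k2s side 320 80 120 110
```

```text
time: 3.1
eef_pos: [0.5171, -0.2411, 0.0839]
tcp_rot: [1.341, 1.119, -1.347]
contact_force: [-4.1, 0.4, 5.8]
gripper_width: 0.151
3.15 [ 0.5171 -0.241   0.0839] jaw yaw -10.5 x [-0.004 -0.    -1.   ] F [-3.6   0.14  6.51] M [ 0.055  0.863 -0.049] 0.15720151684852446 q [ 0.93  0.63 -0.71  1.85  0.53  0.86 -0.23]
```

View pics/k2s.png

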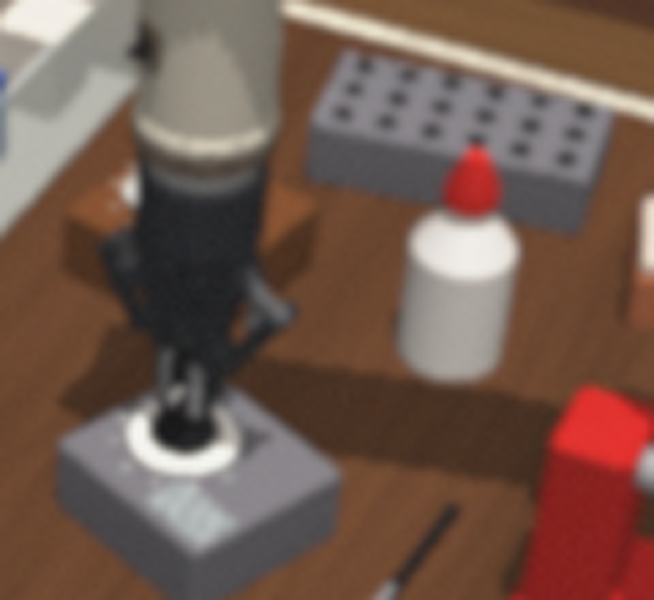

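The bar is between the pads: the opening of 0.15 equals about 13 mm. Now I'll turn it anticlockwise.

```bash
python3 -m creep '[{"dx":0,"dy":0,"dz":0.001,"wx":0,"wy":0,"wz":10,"grip":0.05},{"dx":0,"dy":0,"dz":0.001,"wx":0,"wy":0,"wz":20,"grip":0.05},{"dx":0,"dy":0,"dz":0.001,"wx":0,"wy":0,"wz":30,"grip":0.05},{"dx":0,"dy":0,"dz":0.001,"wx":0,"wy":0,"wz":40,"grip":0.05},{"dx":0,"dy":0,"dz":0.001,"wx":0,"wy":0,"wz":50,"grip":0.05},{"dx":0,"dy":0,"dz":0.001,"wx":0,"wy":0,"wz":60,"grip":0.05},{"dx":0,"dy":0,"dz":0.001,"wx":0,"wy":0,"wz":68,"grip":0.05},{"dx":0,"dy":0,"dz":0.001,"wx":0,"wy":0,"wz":72,"grip":0.05},{"dx":0,"dy":0,"dz":0.001,"wx":0,"wy":0,"wz":72,"grip":0.05}]' 30; python3 look.py k3s side 320 80 120 110
```

```text
time: 4.28
eef_pos: [0.52, -0.2397, 0.0843]
tcp_rot: [0.389, 1.53, -0.388]
contact_force: [13.1, 2.2, -22.7]
gripper_width: 0.154
4.325 [ 0.52   -0.2397  0.0843] jaw yaw 61.5 x [ 0.006 -0.001 -1.   ] F [ 13.06   1.29 -24.83] M [ 0.453 -2.769  0.   ] 0.153337622058669 q [ 1.1   0.75 -0.98  1.85  0.76  0.96  0.85]
```

View pics/k3s.png

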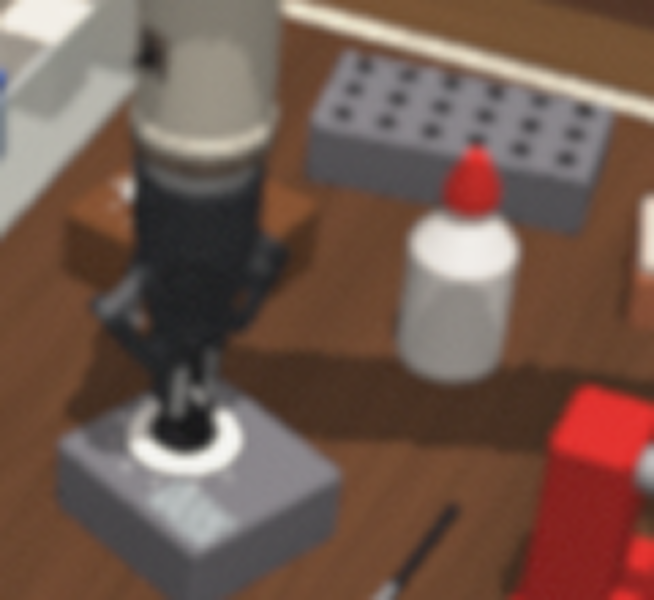

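```bash
python3 -m creep '[{"dx":-0.0015,"dy":0,"dz":-0.001,"wx":0,"wy":0,"wz":3,"grip":0.05},{"dx":-0.0015,"dy":0,"dz":-0.001,"wx":0,"wy":0,"wz":6,"grip":0.05},{"dx":-0.0015,"dy":0,"dz":-0.001,"wx":0,"wy":0,"wz":10,"grip":0.05},{"dx":-0.0015,"dy":0,"dz":-0.001,"wx":0,"wy":0,"wz":12,"grip":0.05}]' 30; python3 look.py k4s side 320 80 120 110
```

```text
time: 4.82
eef_pos: [0.5212, -0.2398, 0.0844]
tcp_rot: [0.229, 1.548, -0.224]
contact_force: [6.4, 1.9, -10.4]
gripper_width: 0.152
4.875 [ 0.5212 -0.2398  0.0844] jaw yaw 73.5 x [ 0.012  0.002 -1.   ] F [ 6.25  1.16 -9.21] M [ 0.174 -1.479 -1.26 ] 0.15731838062521664 q [ 1.13  0.77 -1.02  1.85  0.8   0.98  1.04]
```

There was no moment before; now Mz is −1.26 N m, so the stop has been reached. I'll release, lift off and check with the cameras.

```bash
python3 -m creep '[{"dx":-0.0015,"dy":0,"dz":0,"wx":0,"wy":0,"wz":0,"grip":0.3},{"dx":-0.0015,"dy":0,"dz":0,"wx":0,"wy":0,"wz":0,"grip":0.6},{"dx":-0.0015,"dy":0,"dz":0.03,"wx":0,"wy":0,"wz":0,"grip":0.6},{"dx":-0.002,"dy":0.0,"dz":0.09,"wx":0,"wy":0,"wz":0,"grip":0.6},{"dx":-0.002,"dy":0.03,"dz":0.15,"wx":0,"wy":0,"wz":0,"grip":0.6},{"dx":-0.012,"dy":0.08,"dz":0.19,"wx":0,"wy":0,"wz":0,"grip":0.6},{"dx":-0.032,"dy":0.14,"dz":0.2,"wx":0,"wy":0,"wz":0,"grip":0.6},{"dx":-0.052,"dy":0.2,"dz":0.2,"wx":0,"wy":0,"wz":0,"grip":0.6}]' 30; python3 look.py k5s side 0 0 640 400;python3 look.py k5t top 375 165 65 75;python3 look.py k5s2 side 320 140 75 60
```

```text
time: 5.88
eef_pos: [0.4718, -0.0453, 0.2858]
tcp_rot: [0.227, 1.545, -0.224]
contact_force: [1.2, 1.1, 0.9]
gripper_width: 0.597
5.925 [ 0.4682 -0.036   0.2855] jaw yaw 74.1 x [ 0.011  0.001 -1.   ] F [-3.29  7.79 -0.61] M [0.54 0.22 0.01] 0.601044380306842 q [ 1.21  0.36 -1.42  1.91  0.38  1.19  0.95]
5.975 [ 0.4695 -0.0401  0.2854] jaw yaw 74.1 x [ 0.012 -0.001 -1.   ] F [-0.13  0.01  0.45] M [-0.069  0.035  0.005] 0.6021661650778788 q [ 1.21  0.36 -1.41  1.91  0.39  1.19  0.96]
6.025 [ 0.4707 -0.0441  0.2851] jaw yaw 73.9 x [ 0.012 -0.002 -1.   ] F [ 0.31 -1.31 -0.15] M [-0.025 -0.012 -0.008] 0.5986354905743648 q [ 1.21  0.36 -1.41  1.91  0.39  1.19  0.96]
```

View pics/k5s2.png

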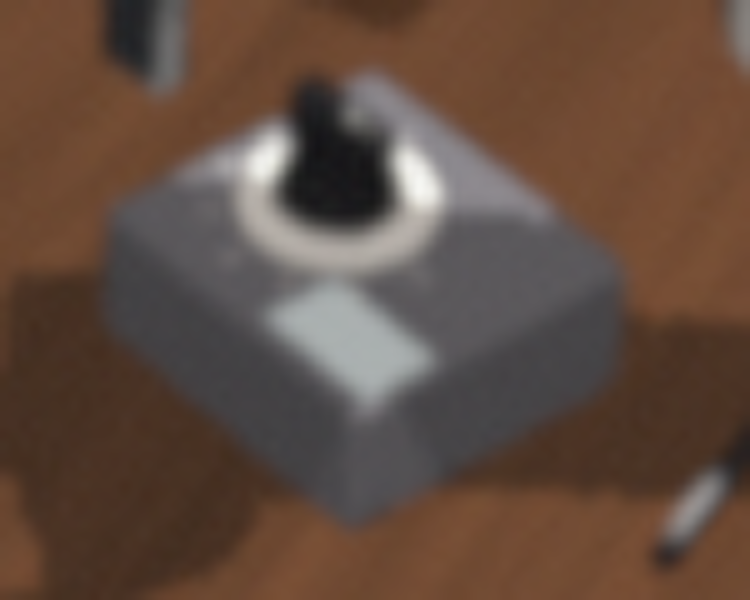

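View pics/k5t.png

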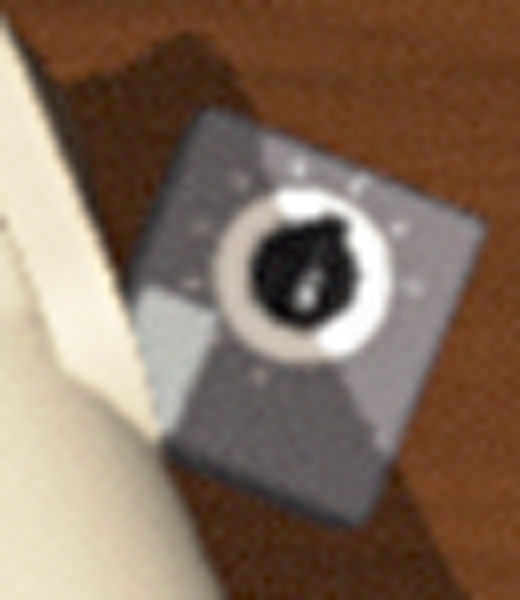

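View pics/k5s.png

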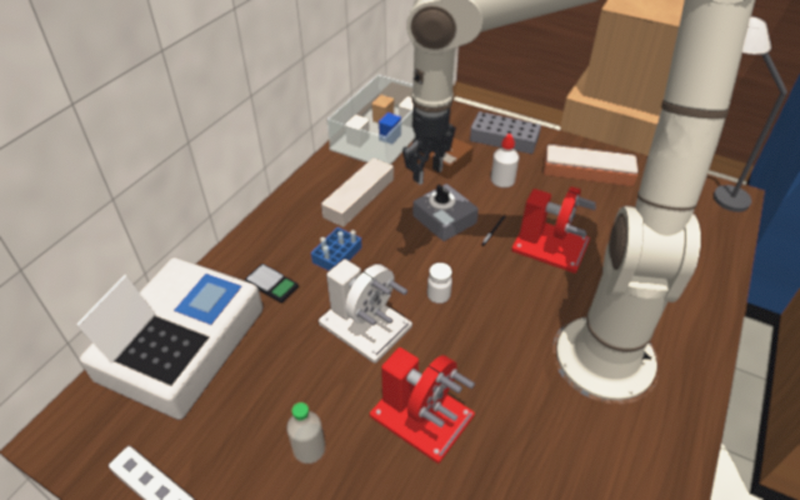

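The marker in the top crop now runs from (340,222) to (308,290), a yaw of −25°. That lies along the box's x axis with the pointer at the off tick, and the stop was felt, so the knob is off. Next I'll work out the approach to the top pin.

```bash
cat > geo.py <<'E'
from h import *
psi=np.radians(-10.7);u=np.array([np.cos(psi),np.sin(psi),0]);v=np.array([-np.sin(psi),np.cos(psi),0]);zz=np.array([0,0,1.])
A=np.array([0.4356,0.1897,0.1246])+.057*u   # drum middle
def pin(phi,front=.043): return A-front*u+.05*(np.sin(phi)*v+np.cos(phi)*zz)
def toolR(tilt,yaw=0):  # x axis: down tilted to +u ; y axis = v
    x=np.sin(tilt)*u-np.cos(tilt)*zz
    return np.c_[x,v,np.cross(x,v)]
E
cat > app.py <<'E'
from geo import *; from cell import ctrl
s=ctrl.read_state();M=R.from_rotvec(s["tcp_rot"])
for tilt in(15,20):
    D=R.from_matrix(toolR(np.radians(tilt)))*M.inv()
    x=toolR(np.radians(tilt))[:,0]
    P=pin(np.radians(4))+.019*x
    print(tilt,"rot",np.degrees(D.as_rotvec()).round(1),"tcp",P.round(4),"delta",(P-s["eef_pos"]).round(4))
print(A)
E
python3 app.py
```

```text
15 rot [ -3.4 -13.9   5.4] tcp [0.4548 0.1896 0.1561] delta [-0.0158  0.2337 -0.129 ]
20 rot [ -4.5 -18.8   5.3] tcp [0.4564 0.1893 0.1566] delta [-0.0143  0.2334 -0.1285]
[0.49160893 0.179117   0.1246    ]
```

```bash
python3 -m creep '[{"dx":0,"dy":0.04,"dz":0,"wx":-1,"wy":-4,"wz":1,"grip":0.5},{"dx":0,"dy":0.09,"dz":0,"wx":-2,"wy":-8,"wz":2,"grip":0.5},{"dx":-0.005,"dy":0.14,"dz":0,"wx":-3,"wy":-12,"wz":3,"grip":0.5},{"dx":-0.01,"dy":0.19,"dz":-0.01,"wx":-4,"wy":-16,"wz":4,"grip":0.5},{"dx":-0.014,"dy":0.22,"dz":-0.03,"wx":-4.5,"wy":-18.8,"wz":5.3,"grip":0.5},{"dx":-0.014,"dy":0.233,"dz":-0.04,"wx":-4.5,"wy":-18.8,"wz":5.3,"grip":0.5},{"dx":-0.014,"dy":0.233,"dz":-0.04,"wx":-4.5,"wy":-18.8,"wz":5.3,"grip":0.5},{"dx":-0.014,"dy":0.233,"dz":-0.04,"wx":-4.5,"wy":-18.8,"wz":5.3,"grip":0.5}]' 30; python3 look.py d1s side 220 100 200 150;python3 look.py d1t top 200 140 160 120; python3 app.py
```

```text
time: 7.02
eef_pos: [0.4473, 0.1818, 0.2548]
tcp_rot: [0.118, 1.21, -0.158]
contact_force: [0.4, 0.0, 0.8]
gripper_width: 0.501
7.075 [0.4472 0.1818 0.2547] jaw yaw 79.4 x [ 0.344 -0.058 -0.937] F [ 1.12 -0.5   0.37] M [ 0.089  0.333 -0.057] 0.5007190721853122 q [ 1.14 -0.31 -1.53  2.15 -0.16  0.71  1.06]
7.125 [0.4471 0.1819 0.2546] jaw yaw 79.4 x [ 0.344 -0.057 -0.937] F [-0.22  0.1   0.65] M [0.071 0.332 0.   ] 0.5012676233201807 q [ 1.14 -0.31 -1.53  2.15 -0.17  0.71  1.06]
15 rot [ 0.6  5.4 -0.1] tcp [0.4548 0.1896 0.1561] delta [ 0.0077  0.0077 -0.0985]
20 rot [-0.4  0.5 -0.1] tcp [0.4564 0.1893 0.1566] delta [ 0.0093  0.0075 -0.098 ]
[0.49160893 0.179117   0.1246    ]
```

View pics/d1s.png

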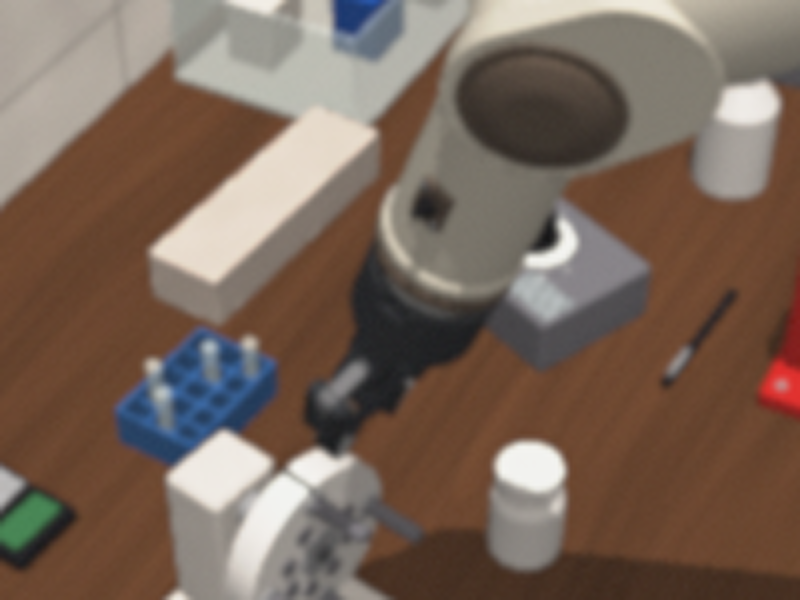

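View pics/d1t.png

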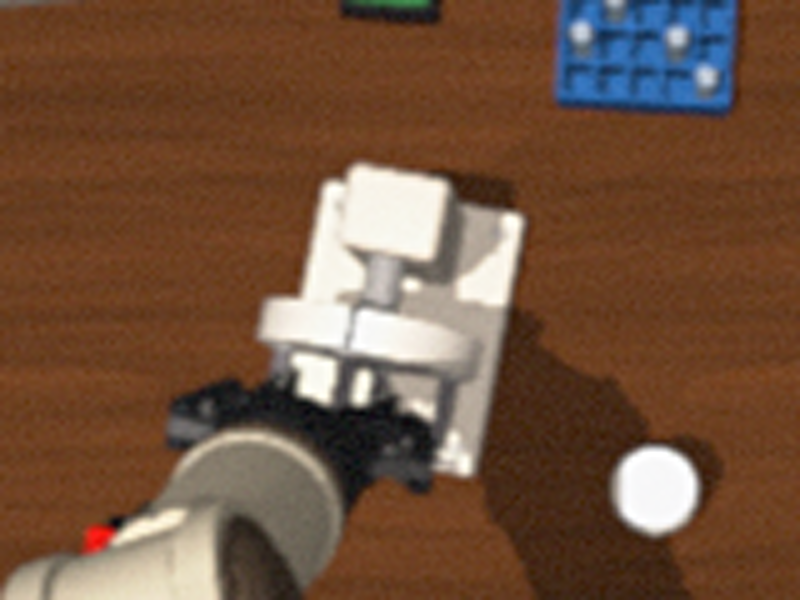

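The joint readings show j2 at −0.31 and j3 at −1.53, both at their limits. The arm is badly folded here, which is why it falls about 8 mm short in y. I'll unfold it with a loop: right while close in, then left while stretched out.

```bash
python3 -m creep '[{"dx":0,"dy":0,"dz":0.05,"wx":1,"wy":5,"wz":0,"grip":0.5},{"dx":0,"dy":-0.05,"dz":0.1,"wx":2,"wy":10,"wz":0,"grip":0.5},{"dx":0,"dy":-0.1,"dz":0.12,"wx":3,"wy":15,"wz":0,"grip":0.5},{"dx":0,"dy":-0.16,"dz":0.14,"wx":4,"wy":19,"wz":0,"grip":0.5},{"dx":0,"dy":-0.22,"dz":0.14,"wx":4,"wy":19,"wz":0,"grip":0.5},{"dx":0,"dy":-0.28,"dz":0.14,"wx":4,"wy":19,"wz":0,"grip":0.5},{"dx":0,"dy":-0.34,"dz":0.14,"wx":4,"wy":19,"wz":0,"grip":0.5},{"dx":0,"dy":-0.4,"dz":0.14,"wx":4,"wy":19,"wz":0,"grip":0.5},{"dx":0.05,"dy":-0.42,"dz":0.14,"wx":4,"wy":19,"wz":0,"grip":0.5},{"dx":0.11,"dy":-0.42,"dz":0.14,"wx":4,"wy":19,"wz":0,"grip":0.5},{"dx":0.17,"dy":-0.42,"dz":0.14,"wx":4,"wy":19,"wz":0,"grip":0.5},{"dx":0.23,"dy":-0.42,"dz":0.14,"wx":4,"wy":19,"wz":0,"grip":0.5}]' 30; python3 -c "
from cell import ctrl;print(ctrl.read_state()['joint_pos'].round(2))"
python3 -m creep '[{"dx":0.05,"dy":0.02,"dz":0,"wx":0,"wy":0,"wz":0,"grip":0.5},{"dx":0.06,"dy":0.08,"dz":0,"wx":0,"wy":0,"wz":0,"grip":0.5},{"dx":0.07,"dy":0.14,"dz":0,"wx":0,"wy":0,"wz":0,"grip":0.5},{"dx":0.08,"dy":0.2,"dz":0,"wx":0,"wy":0,"wz":0,"grip":0.5},{"dx":0.08,"dy":0.26,"dz":0,"wx":0,"wy":0,"wz":0,"grip":0.5},{"dx":0.07,"dy":0.32,"dz":0,"wx":0,"wy":0,"wz":0,"grip":0.5},{"dx":0.06,"dy":0.38,"dz":0,"wx":0,"wy":0,"wz":0,"grip":0.5},{"dx":0.04,"dy":0.44,"dz":0,"wx":0,"wy":0,"wz":0,"grip":0.5},{"dx":0.01,"dy":0.5,"dz":0,"wx":0,"wy":0,"wz":0,"grip":0.5},{"dx":-0.02,"dy":0.55,"dz":0,"wx":0,"wy":0,"wz":0,"grip":0.5}]' 30; python3 -c "
from cell import ctrl;print(ctrl.read_state()['joint_pos'].round(2))"
```

```text
time: 8.62
eef_pos: [0.6787, -0.2406, 0.3935]
tcp_rot: [0.161, 1.548, -0.142]
contact_force: [0.3, -1.4, 1.0]
gripper_width: 0.497
[ 0.78  0.63 -0.85  1.12  0.45  1.56  1.41]
time: 9.88
eef_pos: [0.6594, 0.3089, 0.3927]
tcp_rot: [0.162, 1.548, -0.145]
contact_force: [0.2, -0.6, -0.2]
gripper_width: 0.496
[-0.01  0.65 -0.87  1.1   0.48  1.57  0.61]
```

```bash
python3 -m creep '[{"dx":-0.05,"dy":-0.02,"dz":0,"wx":0,"wy":0,"wz":0,"grip":0.5},{"dx":-0.1,"dy":-0.05,"dz":0,"wx":0,"wy":0,"wz":0,"grip":0.5},{"dx":-0.15,"dy":-0.08,"dz":-0.02,"wx":0,"wy":0,"wz":0,"grip":0.5},{"dx":-0.2,"dy":-0.12,"dz":-0.06,"wx":-1,"wy":-5,"wz":0,"grip":0.5},{"dx":-0.203,"dy":-0.12,"dz":-0.1,"wx":-2,"wy":-10,"wz":0,"grip":0.5},{"dx":-0.203,"dy":-0.12,"dz":-0.13,"wx":-3,"wy":-15,"wz":0,"grip":0.5},{"dx":-0.203,"dy":-0.12,"dz":-0.135,"wx":-3.5,"wy":-19,"wz":0,"grip":0.5},{"dx":-0.203,"dy":-0.12,"dz":-0.135,"wx":-3.5,"wy":-19,"wz":0,"grip":0.5}]' 30; python3 -c "
from cell import ctrl;print(ctrl.read_state()['joint_pos'].round(2))"; python3 app.py
```

```text
time: 10.88
eef_pos: [0.4555, 0.188, 0.2573]
tcp_rot: [0.128, 1.212, -0.158]
contact_force: [0.6, -0.2, 1.1]
gripper_width: 0.501
[ 0.41  0.04 -1.04  2.13  0.4   0.77  0.5 ]
15 rot [0.2 5.3 0.2] tcp [0.4548 0.1896 0.1561] delta [-0.0007  0.0016 -0.1012]
20 rot [-0.7  0.4  0.2] tcp [0.4564 0.1893 0.1566] delta [ 0.0009  0.0013 -0.1007]
[0.49160893 0.179117   0.1246    ]
```

```bash
python3 -m creep '[{"dx":0,"dy":0,"dz":-0.02,"wx":0,"wy":0,"wz":0,"grip":0.5},{"dx":0.001,"dy":0.0013,"dz":-0.05,"wx":0,"wy":0,"wz":0,"grip":0.5},{"dx":0.001,"dy":0.0013,"dz":-0.08,"wx":0,"wy":0,"wz":0,"grip":0.5},{"dx":0.001,"dy":0.0013,"dz":-0.1,"wx":0,"wy":0,"wz":0,"grip":0.5},{"dx":0.001,"dy":0.0013,"dz":-0.1,"wx":0,"wy":0,"wz":0,"grip":0.5}]' 30
cat > bias.py <<'E'
from h import *;from cell import ctrl
W=[]
for i in range(4):
    ctrl.grab_frame("top");s=ctrl.read_state();W.append(np.r_[s["contact_force"],s["moment"]])
print(np.mean(W,0).round(3).tolist(),np.std(W,0).round(3).tolist(),s["eef_pos"])
E
python3 bias.py; python3 look.py d2s side 250 170 120 90;python3 look.py d2t top 220 150 100 75
```

```text
time: 11.5
eef_pos: [0.4569, 0.1889, 0.1563]
tcp_rot: [0.128, 1.215, -0.159]
contact_force: [0.2, 0.6, -0.1]
gripper_width: 0.506
[-0.051, 0.123, 0.47, 0.044, 0.32, 0.003] [0.71, 0.494, 0.309, 0.016, 0.023, 0.037] [0.4577644  0.18971172 0.15857218]
11.75 [0.4577 0.1896 0.1586] jaw yaw 79.0 x [ 0.344 -0.053 -0.937] F [-0.4  -0.01 -0.41] M [ 0.031  0.384 -0.027] 0.5022421037932325 q [ 0.23  0.27 -0.94  2.23  0.83  0.67  0.06]
11.8 [0.4575 0.1895 0.1584] jaw yaw 79.1 x [ 0.344 -0.053 -0.937] F [-0.04  0.72  0.59] M [ 0.036  0.318 -0.024] 0.5035256555154813 q [ 0.23  0.27 -0.94  2.23  0.83  0.67  0.06]
```

View pics/d2s.png

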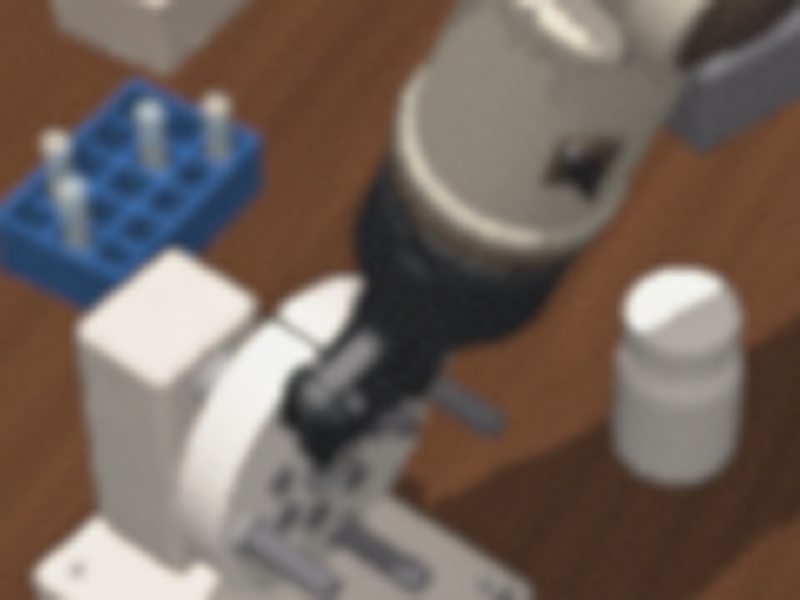

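View pics/d2t.png

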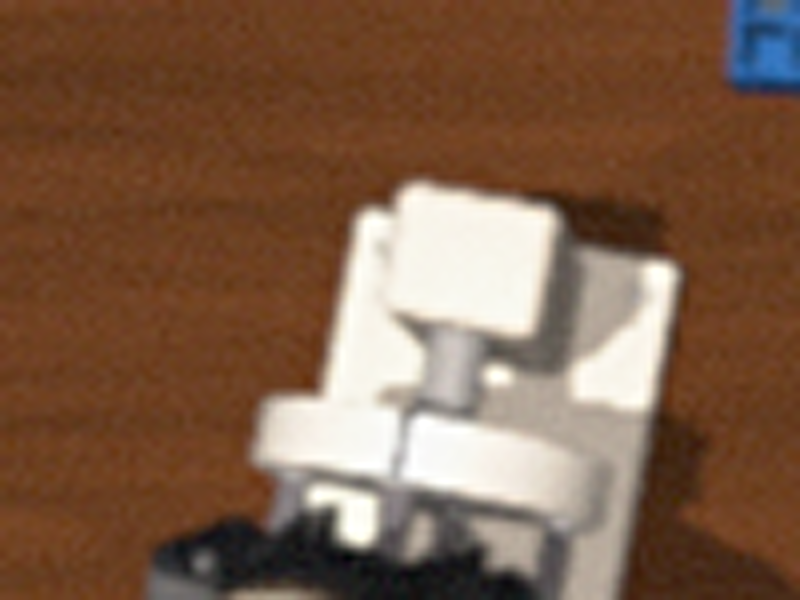

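In the side crop the gripper at (330,390) straddles the top pin, and the jar and tube rack are clear. I'll close on the pin.

```bash
python3 -m creep '[{"dx":0,"dy":0,"dz":-0.002,"wx":0,"wy":0,"wz":0,"grip":0.3},{"dx":0,"dy":0,"dz":-0.002,"wx":0,"wy":0,"wz":0,"grip":0.02},{"dx":0,"dy":0,"dz":-0.002,"wx":0,"wy":0,"wz":0,"grip":0.02},{"dx":0,"dy":0,"dz":-0.002,"wx":0,"wy":0,"wz":0,"grip":0.02}]' 30; python3 bias.py;python3 look.py d3s side 250 170 120 90
```

```text
time: 12.3
eef_pos: [0.4578, 0.1895, 0.1569]
tcp_rot: [0.129, 1.209, -0.158]
contact_force: [-2.1, -1.8, 6.5]
gripper_width: 0.125
[-1.862, -1.611, 5.549, -0.194, 0.257, -0.077] [0.551, 0.258, 0.67, 0.032, 0.017, 0.02] [0.45779335 0.18946572 0.15688136]
12.55 [0.4578 0.1895 0.1569] jaw yaw 79.1 x [ 0.345 -0.053 -0.937] F [-2.76 -1.21  6.3 ] M [-0.227  0.301 -0.047] 0.1273502935578274 q [ 0.22  0.27 -0.94  2.23  0.84  0.66  0.05]
```

View pics/d3s.png

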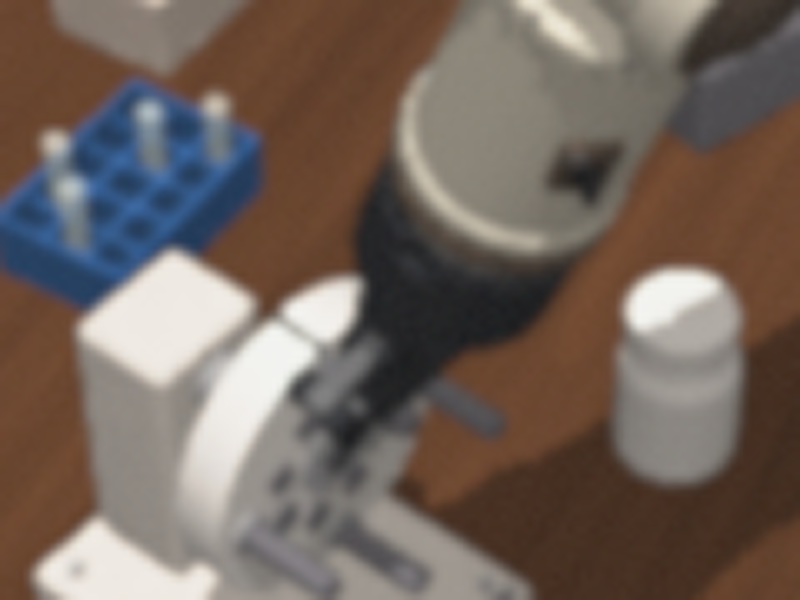

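```bash
cat > st.py <<'E'
# log one state sample; print phi and suggested shifts. usage: st.py [step_deg] [n] [hold?]
import sys,json
from geo import *;from cell import ctrl
B=np.array([-.05,.12,.47,.044,.32,.003])
def calc(e,rv,F,M,A=A,d=.212):
    x=R.from_rotvec(rv).as_matrix()[:,0];G=e-.019*x;r=G-A
    F=F-B[:3];M=M-B[3:]
    phi=np.degrees(np.arctan2(r@v,r[2]));rad=np.hypot(r@v,r[2])
    t1=-np.cross(r,F)@u; t2=-(np.cross(e-d*x-A,F)+M)@u
    return phi,rad,-r@u,t1,t2
if __name__=="__main__":
    step=float(sys.argv[1]);n=int(sys.argv[2]);dirn=sys.argv[3]
    s=ctrl.read_state()
    rec=dict(t=s["time"],e=s["eef_pos"].tolist(),r=s["tcp_rot"].tolist(),F=s["contact_force"].tolist(),M=s["moment"].tolist(),dir=dirn)
    open("log.jsonl","a").write(json.dumps(rec)+"\n")
    phi,rad,ax,t1,t2=calc(s["eef_pos"],s["tcp_rot"],s["contact_force"],s["moment"])
    print(f"t{s['time']:.2f} phi {phi:.1f} rad {rad:.4f} ax {ax:.4f} tF {t1:.3f} tW {t2:.3f} F",s["contact_force"].round(1),"w",round(float(s["gripper_width"]),3),"q",s["joint_pos"].round(2))
    r0=rad*(np.sin(np.radians(phi))*v+np.cos(np.radians(phi))*zz)
    for k in range(1,n+1):
        p=np.radians(phi+k*step);print(round(phi+k*step,1),(.05*(np.sin(p)*v+np.cos(p)*zz)-r0).round(4))
E
python3 st.py 5 12 0
```

```text
t12.55 phi 4.2 rad 0.0502 ax 0.0418 tF -0.112 tW -0.162 F [-2.8 -1.2  6.3] w 0.127 q [ 0.22  0.27 -0.94  2.23  0.84  0.66  0.05]
9.2 [ 0.0008  0.0042 -0.0007]
14.2 [ 0.0016  0.0084 -0.0016]
19.2 [ 0.0024  0.0125 -0.0029]
24.2 [ 0.0031  0.0165 -0.0045]
29.2 [ 0.0038  0.0204 -0.0064]
34.2 [ 0.0045  0.024  -0.0087]
39.2 [ 0.0052  0.0274 -0.0113]
44.2 [ 0.0058  0.0306 -0.0142]
49.2 [ 0.0063  0.0336 -0.0174]
54.2 [ 0.0068  0.0362 -0.0208]
59.2 [ 0.0073  0.0386 -0.0245]
64.2 [ 0.0077  0.0406 -0.0283]
```

```bash
python3 -m creep '[{"dx":0.0008,"dy":0.0042,"dz":-0.0007,"wx":0,"wy":0,"wz":0,"grip":0.02},{"dx":0.0016,"dy":0.0084,"dz":-0.0016,"wx":0,"wy":0,"wz":0,"grip":0.02},{"dx":0.0024,"dy":0.0125,"dz":-0.0029,"wx":0,"wy":0,"wz":0,"grip":0.02}]' 30 >/dev/null; python3 st.py 5 4 1
```

```text
t12.93 phi 16.6 rad 0.0495 ax 0.0417 tF -0.569 tW -0.238 F [-8.3 -6.1 15.2] w 0.129 q [ 0.18  0.29 -0.93  2.22  0.86  0.69  0.01]
21.6 [ 0.0008  0.0042 -0.0009]
26.6 [ 0.0015  0.0081 -0.0027]
31.6 [ 0.0022  0.0119 -0.0048]
36.6 [ 0.0029  0.0154 -0.0073]
```

```bash
sed -i 's/t1=-np/t1=np/;s/t2=-(np/t2=(np/' st.py
python3 -m creep '[{"dx":0.0008,"dy":0.0042,"dz":-0.0009,"wx":0,"wy":0,"wz":0,"grip":0.02},{"dx":0.0015,"dy":0.0081,"dz":-0.0027,"wx":0,"wy":0,"wz":0,"grip":0.02},{"dx":0.0022,"dy":0.0119,"dz":-0.0048,"wx":0,"wy":0,"wz":0,"grip":0.02}]' 20 >/dev/null; python3 st.py 5 4 1
```

```text
t13.30 phi 29.3 rad 0.0489 ax 0.0418 tF 0.484 tW 0.320 F [-5.4 -6.   8.2] w 0.127 q [ 0.14  0.32 -0.91  2.2   0.89  0.71 -0.03]
34.3 [ 0.0008  0.0042 -0.0013]
39.3 [ 0.0014  0.0076 -0.0039]
44.3 [ 0.002   0.0108 -0.0068]
49.3 [ 0.0026  0.0138 -0.01  ]
```

```bash
python3 -m creep '[{"dx":0.0008,"dy":0.0040,"dz":-0.0018,"wx":0,"wy":0,"wz":0,"grip":0.02},{"dx":0.0014,"dy":0.0074,"dz":-0.0043,"wx":0,"wy":0,"wz":0,"grip":0.02},{"dx":0.002,"dy":0.0106,"dz":-0.0072,"wx":0,"wy":0,"wz":0,"grip":0.02}]' 20 >/dev/null; python3 st.py 5 4 1
```

```text
t13.68 phi 42.9 rad 0.0484 ax 0.0417 tF 0.499 tW 0.464 F [-5.6 -4.7  9.4] w 0.13 q [ 0.1   0.35 -0.89  2.19  0.93  0.72 -0.08]
47.9 [ 0.0008  0.0041 -0.002 ]
52.9 [ 0.0013  0.0068 -0.0053]
57.9 [ 0.0017  0.0092 -0.0089]
62.9 [ 0.0021  0.0113 -0.0127]
```

```bash
python3 -m creep '[{"dx":0.0006,"dy":0.0032,"dz":-0.0028,"wx":0,"wy":0,"wz":0,"grip":0.02},{"dx":0.0011,"dy":0.0058,"dz":-0.006,"wx":0,"wy":0,"wz":0,"grip":0.02},{"dx":0.0015,"dy":0.0082,"dz":-0.0095,"wx":0,"wy":0,"wz":0,"grip":0.02}]' 20 >/dev/null; python3 st.py 5 4 1
```

```text
t14.05 phi 57.1 rad 0.0485 ax 0.0417 tF 0.491 tW 0.155 F [-4.4 -1.9 10.7] w 0.125 q [ 0.07  0.38 -0.88  2.19  0.97  0.72 -0.12]
62.1 [ 0.0006  0.0034 -0.0029]
67.1 [ 0.001   0.0053 -0.0069]
72.1 [ 0.0013  0.0068 -0.011 ]
77.1 [ 0.0015  0.0079 -0.0152]
```

```bash
python3 -m creep '[{"dx":0.0005,"dy":0.0026,"dz":-0.0034,"wx":0,"wy":0,"wz":0,"grip":0.02},{"dx":0.0008,"dy":0.0044,"dz":-0.0072,"wx":0,"wy":0,"wz":0,"grip":0.02},{"dx":0.0011,"dy":0.0058,"dz":-0.0112,"wx":0,"wy":0,"wz":0,"grip":0.02}]' 20 >/dev/null; python3 st.py -5 4 1; tail -5 log.jsonl; python3 look.py d4s side 250 170 120 90
```

```text
t14.43 phi 71.5 rad 0.0491 ax 0.0417 tF 0.553 tW 0.280 F [-5.  -1.2 11.6] w 0.124 q [ 0.03  0.41 -0.85  2.18  1.01  0.72 -0.17]
66.5 [-0.0001 -0.0007  0.0043]
61.5 [-0.0005 -0.0026  0.0083]
56.5 [-0.0009 -0.0048  0.012 ]
51.5 [-0.0014 -0.0073  0.0155]
{"t": 12.925, "e": [0.4597524468097586, 0.19960534311774727, 0.15422680075246165], "r": [0.1253172381647511, 1.2088408791406309, -0.16348334059425795], "F": [-8.27738101601074, -6.093858538982484, 15.151785634377143], "M": [-1.5900320598880422, 0.7920309353600894, -0.5376644663660031], "dir": "1"}
{"t": 13.3, "e": [0.46155796552426553, 0.20911480004841382, 0.1494410815361404], "r": [0.12228623372531196, 1.2085026642152623, -0.16849212418269513], "F": [-5.370791980100684, -6.01623828099235, 8.204364697447252], "M": [-1.3530371293413122, 0.6333630745375242, -0.4750125914540848], "dir": "1"}
{"t": 13.675, "e": [0.463262598674768, 0.21795128922091347, 0.14230980892220566], "r": [0.11977391953844138, 1.208025523974471, -0.17216970957196742], "F": [-5.624003677262995, -4.67210696416003, 9.422527891035953], "M": [-1.0100324690118752, 0.5541860411670948, -0.31918416050274706], "dir": "1"}
{"t": 14.05, "e": [0.4647480615388678, 0.22548608363906997, 0.13316438768417405], "r": [0.11826384026063308, 1.2071076443431397, -0.17377022300789596], "F": [-4.406465905503804, -1.8906884911664688, 10.731166824965028], "M": [-0.789091403954238, 0.48677393989968115, -0.20589622017264816], "dir": "1"}
{"t": 14.425, "e": [0.46588045668206574, 0.23127989171884197, 0.12241056507061651], "r": [0.11720495496606723, 1.2061122701618654, -0.17404422933920022], "F": [-5.039958606261452, -1.1731830231946072, 11.606187799743484], "M": [-0.6053873109628205, 0.5595834627498915, -0.10377262011840488], "dir": "1"}
14.475 [0.4658 0.2314 0.1219] jaw yaw 78.7 x [ 0.345 -0.071 -0.936] F [0.71 0.03 1.98] M [-0.14   0.154  0.031] 0.12873069124737294 q [ 0.03  0.41 -0.85  2.18  1.01  0.72 -0.17]
```

View pics/d4s.png

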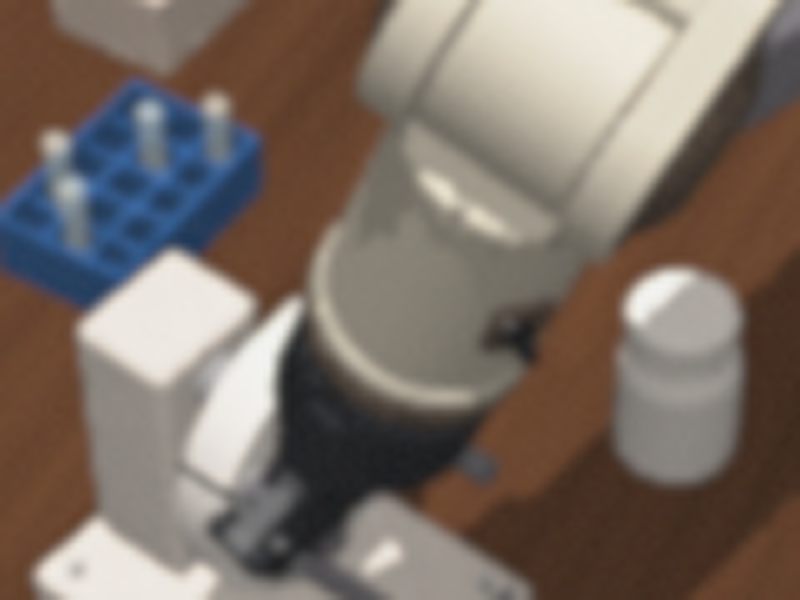

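```bash
python3 -m creep '[{"dx":-0.0002,"dy":-0.0012,"dz":0.0043,"wx":0,"wy":0,"wz":0,"grip":0.02},{"dx":-0.0006,"dy":-0.0031,"dz":0.0083,"wx":0,"wy":0,"wz":0,"grip":0.02},{"dx":-0.001,"dy":-0.0053,"dz":0.012,"wx":0,"wy":0,"wz":0,"grip":0.02}]' 20 >/dev/null; python3 st.py -5 4 -1
```

```text
t14.85 phi 56.7 rad 0.0484 ax 0.0418 tF -0.385 tW -0.143 F [ 4.1  0.7 -8.2] w 0.125 q [ 0.07  0.38 -0.88  2.19  0.96  0.73 -0.12]
51.7 [-0.0002 -0.0012  0.0044]
46.7 [-0.0008 -0.004   0.0077]
41.7 [-0.0013 -0.0071  0.0108]
36.7 [-0.002  -0.0104  0.0135]
```

```bash
python3 -m creep '[{"dx":-0.0004,"dy":-0.0022,"dz":0.0036,"wx":0,"wy":0,"wz":0,"grip":0.02},{"dx":-0.001,"dy":-0.005,"dz":0.0068,"wx":0,"wy":0,"wz":0,"grip":0.02},{"dx":-0.0015,"dy":-0.008,"dz":0.0098,"wx":0,"wy":0,"wz":0,"grip":0.02}]' 20 >/dev/null; python3 st.py -5 4 -1
```

```text
t15.22 phi 41.3 rad 0.0484 ax 0.0418 tF -0.447 tW -0.280 F [  4.5   0.7 -11.9] w 0.131 q [ 0.1   0.35 -0.9   2.19  0.92  0.72 -0.07]
36.3 [-0.0004 -0.0023  0.004 ]
31.3 [-0.0011 -0.0058  0.0064]
26.3 [-0.0018 -0.0096  0.0085]
21.3 [-0.0026 -0.0135  0.0102]
```

```bash
python3 -m creep '[{"dx":-0.0006,"dy":-0.0031,"dz":0.003,"wx":0,"wy":0,"wz":0,"grip":0.02},{"dx":-0.0013,"dy":-0.0065,"dz":0.0053,"wx":0,"wy":0,"wz":0,"grip":0.02},{"dx":-0.0019,"dy":-0.0102,"dz":0.0074,"wx":0,"wy":0,"wz":0,"grip":0.02}]' 20 >/dev/null; python3 st.py -5 4 -1
```

```text
t15.60 phi 26.1 rad 0.0489 ax 0.0418 tF -0.274 tW -0.051 F [ 5.3  1.  -8.5] w 0.128 q [ 0.14  0.32 -0.91  2.2   0.89  0.71 -0.03]
21.1 [-0.0006 -0.0034  0.0028]
16.1 [-0.0014 -0.0075  0.0042]
11.1 [-0.0022 -0.0117  0.0052]
6.1 [-0.003  -0.0159  0.0058]
```

```bash
python3 -m creep '[{"dx":-0.0007,"dy":-0.0037,"dz":0.0017,"wx":0,"wy":0,"wz":0,"grip":0.02},{"dx":-0.0015,"dy":-0.0078,"dz":0.0031,"wx":0,"wy":0,"wz":0,"grip":0.02},{"dx":-0.0023,"dy":-0.0119,"dz":0.0042,"wx":0,"wy":0,"wz":0,"grip":0.02}]' 20 >/dev/null; python3 st.py -5 4 -1
```

```text
t15.97 phi 12.2 rad 0.0497 ax 0.0418 tF -0.286 tW 0.059 F [  6.    2.6 -10.4] w 0.124 q [ 0.18  0.29 -0.92  2.22  0.86  0.7   0.02]
7.2 [-0.0008 -0.0042  0.001 ]
2.2 [-0.0016 -0.0084  0.0013]
-2.8 [-0.0024 -0.0127  0.0013]
-7.8 [-0.0032 -0.017   0.0009]
```

```bash
python3 -m creep '[{"dx":-0.0008,"dy":-0.0043,"dz":0.0,"wx":0,"wy":0,"wz":0,"grip":0.02},{"dx":-0.0016,"dy":-0.0085,"dz":0.0003,"wx":0,"wy":0,"wz":0,"grip":0.02},{"dx":-0.0024,"dy":-0.0127,"dz":0.0003,"wx":0,"wy":0,"wz":0,"grip":0.02}]' 20 >/dev/null; python3 st.py -5 4 -1
```

```text
t16.35 phi 1.0 rad 0.0504 ax 0.0417 tF -0.324 tW -0.130 F [ 0.9  6.5 -0.2] w 0.132 q [ 0.22  0.27 -0.93  2.23  0.84  0.67  0.05]
-4.0 [-0.0008 -0.0043 -0.0005]
-9.0 [-0.0016 -0.0085 -0.001 ]
-14.0 [-0.0024 -0.0127 -0.0019]
-19.0 [-0.0032 -0.0169 -0.0031]
```

```bash
python3 -m creep '[{"dx":-0.0008,"dy":-0.0043,"dz":-0.0003,"wx":0,"wy":0,"wz":0,"grip":0.02},{"dx":-0.0016,"dy":-0.0085,"dz":-0.0008,"wx":0,"wy":0,"wz":0,"grip":0.02},{"dx":-0.0024,"dy":-0.0127,"dz":-0.0017,"wx":0,"wy":0,"wz":0,"grip":0.02}]' 20 >/dev/null; python3 st.py -5 4 -1
```

```text
t16.73 phi -9.4 rad 0.0511 ax 0.0417 tF -0.297 tW 0.079 F [-2.1  5.8  4.5] w 0.127 q [ 0.25  0.25 -0.94  2.25  0.83  0.64  0.07]
-14.4 [-0.0008 -0.004  -0.002 ]
-19.4 [-0.0015 -0.0081 -0.0032]
-24.4 [-0.0023 -0.0121 -0.0049]
-29.4 [-0.003  -0.0159 -0.0068]
```

```bash
python3 -m creep '[{"dx":-0.0008,"dy":-0.0043,"dz":-0.001,"wx":0,"wy":0,"wz":0,"grip":0.02},{"dx":-0.0016,"dy":-0.0085,"dz":-0.0023,"wx":0,"wy":0,"wz":0,"grip":0.02},{"dx":-0.0024,"dy":-0.0126,"dz":-0.004,"wx":0,"wy":0,"wz":0,"grip":0.02}]' 20 >/dev/null; python3 st.py -5 4 -1
```

```text
t17.10 phi -19.6 rad 0.0513 ax 0.0416 tF -0.244 tW 0.031 F [-2.3  4.4  3.9] w 0.123 q [ 0.27  0.24 -0.93  2.27  0.83  0.62  0.09]
-24.6 [-0.0007 -0.0035 -0.0029]
-29.6 [-0.0014 -0.0073 -0.0049]
-34.6 [-0.0021 -0.011  -0.0072]
-39.6 [-0.0027 -0.0144 -0.0098]
```

```bash
python3 -m creep '[{"dx":-0.0008,"dy":-0.0041,"dz":-0.0018,"wx":0,"wy":0,"wz":0,"grip":0.02},{"dx":-0.0015,"dy":-0.008,"dz":-0.0039,"wx":0,"wy":0,"wz":0,"grip":0.02},{"dx":-0.0023,"dy":-0.012,"dz":-0.0064,"wx":0,"wy":0,"wz":0,"grip":0.02}]' 20 >/dev/null; python3 st.py -5 4 -1
```

```text
t17.48 phi -30.3 rad 0.0506 ax 0.0416 tF -0.318 tW 0.025 F [0.3 7.  1.2] w 0.127 q [ 0.28  0.23 -0.93  2.29  0.85  0.59  0.09]
-35.3 [-0.0006 -0.0033 -0.0029]
-40.3 [-0.0013 -0.0067 -0.0056]
-45.3 [-0.0019 -0.0098 -0.0085]
-50.3 [-0.0024 -0.0127 -0.0118]
```

```bash
python3 -m creep '[{"dx":-0.0007,"dy":-0.0036,"dz":-0.0027,"wx":0,"wy":0,"wz":0,"grip":0.02},{"dx":-0.0013,"dy":-0.007,"dz":-0.0055,"wx":0,"wy":0,"wz":0,"grip":0.02},{"dx":-0.0019,"dy":-0.0102,"dz":-0.0085,"wx":0,"wy":0,"wz":0,"grip":0.02},{"dx":-0.0024,"dy":-0.0130,"dz":-0.0118,"wx":0,"wy":0,"wz":0,"grip":0.02}]' 20 >/dev/null; python3 st.py -5 4 -1
```

```text
t17.98 phi -47.3 rad 0.0489 ax 0.0415 tF -0.296 tW 0.010 F [-2.6  5.4  4.4] w 0.13 q [ 0.29  0.24 -0.9   2.32  0.89  0.55  0.07]
-52.3 [-0.0007 -0.0035 -0.0026]
-57.3 [-0.0011 -0.006  -0.0062]
-62.3 [-0.0015 -0.0082 -0.0099]
-67.3 [-0.0019 -0.01   -0.0139]
```

```bash
python3 -m creep '[{"dx":-0.0006,"dy":-0.0031,"dz":-0.003,"wx":0,"wy":0,"wz":0,"grip":0.02},{"dx":-0.001,"dy":-0.0056,"dz":-0.0064,"wx":0,"wy":0,"wz":0,"grip":0.02},{"dx":-0.0014,"dy":-0.0077,"dz":-0.0101,"wx":0,"wy":0,"wz":0,"grip":0.02},{"dx":-0.0018,"dy":-0.0095,"dz":-0.014,"wx":0,"wy":0,"wz":0,"grip":0.02}]' 20 >/dev/null; python3 st.py -5 4 -1;python3 look.py d5s side 250 170 120 90;python3 st.py 5 4 0
```

```text
t18.48 phi -65.1 rad 0.0480 ax 0.0416 tF -0.201 tW 0.062 F [-3.2  4.   3.6] w 0.126 q [ 0.27  0.26 -0.87  2.34  0.96  0.52  0.01]
-70.1 [-0.0006 -0.0034 -0.0032]
-75.1 [-0.0009 -0.0047 -0.0074]
-80.1 [-0.0011 -0.0056 -0.0116]
-85.1 [-0.0012 -0.0062 -0.0159]
18.525 [0.4495 0.1432 0.1267] jaw yaw 80.0 x [ 0.363 -0.038 -0.931] F [ 0.69  5.07 -0.07] M [1.172 0.296 0.239] 0.1313483858938968 q [ 0.27  0.26 -0.87  2.34  0.96  0.52  0.01]
t18.52 phi -65.6 rad 0.0480 ax 0.0416 tF -0.075 tW 0.142 F [ 0.7  5.1 -0.1] w 0.131 q [ 0.27  0.26 -0.87  2.34  0.96  0.52  0.01]
-60.6 [0.     0.0001 0.0047]
-55.6 [0.0005 0.0024 0.0084]
-50.6 [0.0009 0.005  0.0119]
-45.6 [0.0015 0.0078 0.0152]
```

View pics/d5s.png

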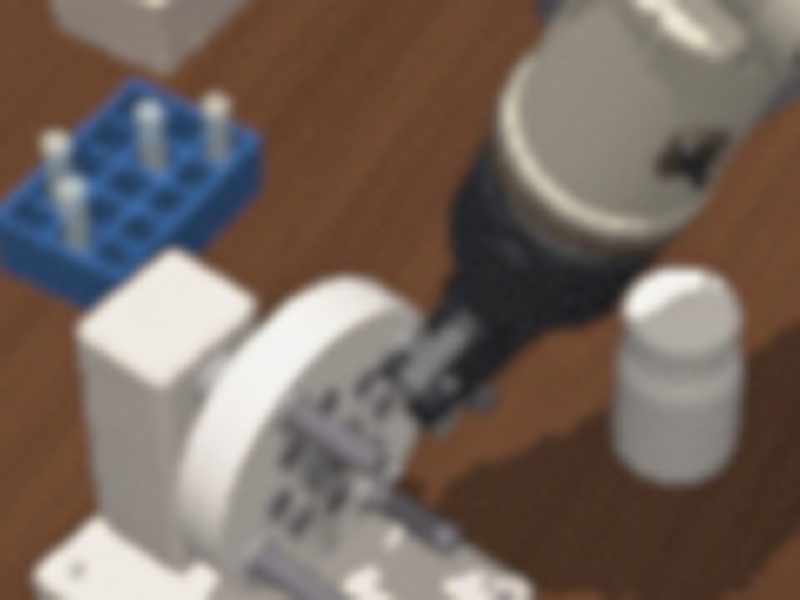

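```bash
python3 -m creep '[{"dx":0.0004,"dy":0.0019,"dz":0.0039,"wx":0,"wy":0,"wz":0,"grip":0.02},{"dx":0.0008,"dy":0.0041,"dz":0.0075,"wx":0,"wy":0,"wz":0,"grip":0.02},{"dx":0.0012,"dy":0.0065,"dz":0.0109,"wx":0,"wy":0,"wz":0,"grip":0.02}]' 20 >/dev/null; python3 st.py 5 4 1
```

```text
t18.90 phi -51.4 rad 0.0486 ax 0.0417 tF 0.630 tW 0.662 F [  9.8   1.3 -18.5] w 0.128 q [ 0.28  0.24 -0.9   2.32  0.9   0.54  0.06]
-46.4 [0.0003 0.0017 0.0042]
-41.4 [0.0009 0.0048 0.0072]
-36.4 [0.0015 0.0081 0.01  ]
-31.4 [0.0022 0.0117 0.0124]
```

```bash
python3 -m creep '[{"dx":0.0005,"dy":0.0027,"dz":0.0033,"wx":0,"wy":0,"wz":0,"grip":0.02},{"dx":0.0011,"dy":0.0057,"dz":0.0062,"wx":0,"wy":0,"wz":0,"grip":0.02},{"dx":0.0017,"dy":0.009,"dz":0.0089,"wx":0,"wy":0,"wz":0,"grip":0.02}]' 20 >/dev/null; python3 st.py 5 4 1
```

```text
t19.27 phi -39.3 rad 0.0495 ax 0.0417 tF 0.501 tW 0.415 F [  8.5  -3.  -13.8] w 0.128 q [ 0.29  0.23 -0.91  2.31  0.87  0.57  0.08]
-34.3 [0.0006 0.0031 0.003 ]
-29.3 [0.0013 0.0067 0.0053]
-24.3 [0.002  0.0106 0.0073]
-19.3 [0.0027 0.0146 0.0089]
```

```bash
python3 -m creep '[{"dx":0.0006,"dy":0.0032,"dz":0.0027,"wx":0,"wy":0,"wz":0,"grip":0.02},{"dx":0.0013,"dy":0.0067,"dz":0.005,"wx":0,"wy":0,"wz":0,"grip":0.02},{"dx":0.002,"dy":0.0106,"dz":0.007,"wx":0,"wy":0,"wz":0,"grip":0.02}]' 20 >/dev/null; python3 st.py 5 4 1
```

```text
t19.65 phi -29.4 rad 0.0504 ax 0.0417 tF 0.588 tW 0.470 F [  8.8  -6.  -15.5] w 0.127 q [ 0.28  0.23 -0.93  2.29  0.85  0.6   0.09]
-24.4 [0.0008 0.004  0.0016]
-19.4 [0.0015 0.008  0.0032]
-14.4 [0.0023 0.0121 0.0045]
-9.4 [0.0031 0.0163 0.0054]
```

```bash
python3 -m creep '[{"dx":0.0008,"dy":0.0042,"dz":0.0012,"wx":0,"wy":0,"wz":0,"grip":0.02},{"dx":0.0016,"dy":0.0084,"dz":0.0026,"wx":0,"wy":0,"wz":0,"grip":0.02},{"dx":0.0024,"dy":0.0125,"dz":0.0036,"wx":0,"wy":0,"wz":0,"grip":0.02}]' 20 >/dev/null; python3 st.py 5 4 1
```

```text
t20.02 phi -24.7 rad 0.0506 ax 0.0415 tF 0.698 tW 0.361 F [ -6.  -18.9  10.5] w 0.127 q [ 0.26  0.24 -0.92  2.27  0.85  0.63  0.07]
-19.7 [0.0008 0.0042 0.0011]
-14.7 [0.0016 0.0083 0.0024]
-9.7 [0.0024 0.0125 0.0034]
-4.7 [0.0032 0.0167 0.0039]
```

```bash
cat > fit.py <<'E'
import json
from geo import *;from st import calc,B
from scipy.optimize import least_squares
L=[json.loads(l) for l in open("log.jsonl")]
G=[];Fs=[];
for r in L:
    x=R.from_rotvec(r["r"]).as_matrix()[:,0];g=np.array(r["e"])-.019*x-A;f=np.array(r["F"])-B[:3]
    G.append([g@v,g[2]]);Fs.append([f@v,f[2]])
G=np.array(G);Fs=np.array(Fs)
def res(p):
    d=G-p[:2];rr=np.hypot(*d.T);fr=(Fs*d).sum(1)/rr
    return (rr-.05-p[2]*fr)*1000
s=least_squares(res,[0,0,0.]);print(s.x,res(s.x).round(2))
d=G-s.x[:2];print(np.degrees(np.arctan2(d[:,0],d[:,1])).round(1))
s=least_squares(lambda p:(np.hypot(*(G-p[:2]).T)-.05)*1000,[0,0]);print(s.x,s.fun.round(2))
E
python3 fit.py
```

```text
[-4.53958283e-04 -4.48125400e-04  5.09819305e-05] [ 0.41 -0.56 -0.68 -1.06 -1.08 -0.37 -0.78 -0.56 -0.16  0.78  0.89  1.29
  1.5   0.93 -1.04 -2.13 -2.   -0.79  0.05  1.21 -0.1 ]
[  4.7  16.9  29.5  42.9  56.9  71.2  56.6  41.3  26.4  12.6   1.5  -8.8
 -19.  -29.6 -46.5 -64.4 -64.9 -50.6 -38.5 -28.7 -24.1]
[-0.00031844 -0.00049768] [ 0.74  0.05 -0.54 -0.98 -1.   -0.41 -1.05 -1.04 -0.54  0.3   0.91  1.53
  1.69  0.9  -0.95 -2.06 -2.1  -1.38 -0.35  0.71  0.88]
```

```bash
python3 look.py d6s side 250 150 120 90;python3 look.py d6t top 220 150 120 90; python3 st.py 5 1 0
```

```text
20.075 [0.4536 0.165  0.153 ] jaw yaw 78.9 x [ 0.352 -0.066 -0.934] F [ -2.74 -16.42   5.01] M [-3.274  0.545 -1.172] 0.12906360706267675 q [ 0.26  0.24 -0.93  2.27  0.85  0.63  0.07]
20.125 [0.4536 0.165  0.153 ] jaw yaw 78.9 x [ 0.352 -0.066 -0.934] F [ -3.61 -14.86   6.15] M [-3.178  0.581 -1.194] 0.12389030409148259 q [ 0.26  0.24 -0.93  2.27  0.85  0.63  0.07]
t20.12 phi -24.4 rad 0.0506 ax 0.0415 tF 0.591 tW 0.147 F [ -3.6 -14.9   6.2] w 0.124 q [ 0.26  0.24 -0.93  2.27  0.85  0.63  0.07]
-19.4 [0.0008 0.0042 0.001 ]
```

View pics/d6s.png

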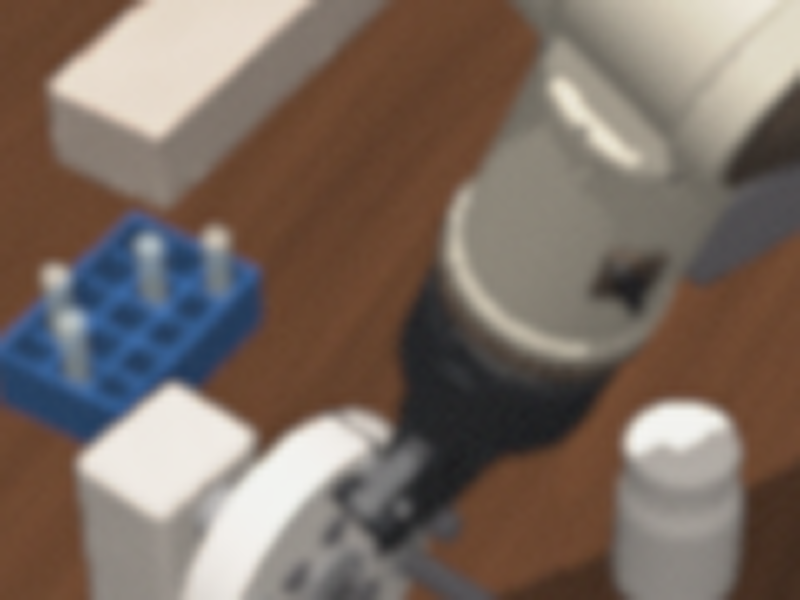

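View pics/d6t.png

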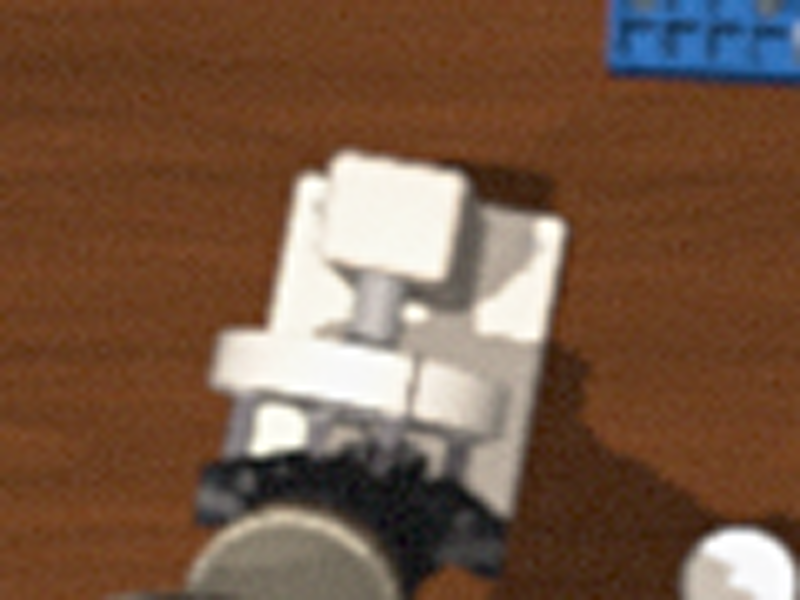

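The first sweep shows the mean moment is positive around −50…−25° and falls towards +60°. So the heavy side should be down with pin 1 near −110°, which puts pin 2 near −20°. The firm grip adds pin friction, so I'll loosen to a cage, push on, and then take the left pin across that region.

```bash
python3 -m creep '[{"dx":0,"dy":0,"dz":0,"wx":0,"wy":0,"wz":0,"grip":0.22},{"dx":-0.0004,"dy":-0.002,"dz":0,"wx":0,"wy":0,"wz":0,"grip":0.22},{"dx":-0.0011,"dy":-0.006,"dz":-0.002,"wx":0,"wy":0,"wz":0,"grip":0.22},{"dx":-0.0019,"dy":-0.01,"dz":-0.005,"wx":0,"wy":0,"wz":0,"grip":0.22},{"dx":-0.0026,"dy":-0.014,"dz":-0.008,"wx":0,"wy":0,"wz":0,"grip":0.22},{"dx":-0.0033,"dy":-0.018,"dz":-0.012,"wx":0,"wy":0,"wz":0,"grip":0.22},{"dx":-0.004,"dy":-0.022,"dz":-0.016,"wx":0,"wy":0,"wz":0,"grip":0.22},{"dx":-0.0046,"dy":-0.025,"dz":-0.02,"wx":0,"wy":0,"wz":0,"grip":0.22},{"dx":-0.0048,"dy":-0.026,"dz":-0.022,"wx":0,"wy":0,"wz":0,"grip":0.22}]' 20 >/dev/null; python3 st.py -5 1 -2;  python3 look.py d7s side 250 170 120 90;python3 look.py d7t top 220 150 120 90
```

```text
t21.25 phi -63.0 rad 0.0528 ax 0.0414 tF -0.137 tW -0.007 F [0.5 2.9 2. ] w 0.22 q [ 0.27  0.26 -0.88  2.32  0.93  0.57  0.03]
-68.0 [ 0.0001  0.0007 -0.0053]
21.3 [0.4488 0.1391 0.1307] jaw yaw 78.9 x [ 0.352 -0.065 -0.934] F [ 2.26  4.2  -2.94] M [0.743 0.021 0.248] 0.22045864398665502 q [ 0.27  0.26 -0.88  2.32  0.93  0.57  0.03]
21.35 [0.4488 0.1391 0.1307] jaw yaw 78.9 x [ 0.352 -0.066 -0.934] F [ 1.36  3.18 -1.67] M [0.802 0.131 0.313] 0.22136617182886537 q [ 0.27  0.26 -0.88  2.32  0.93  0.57  0.03]
```

View pics/d7s.png

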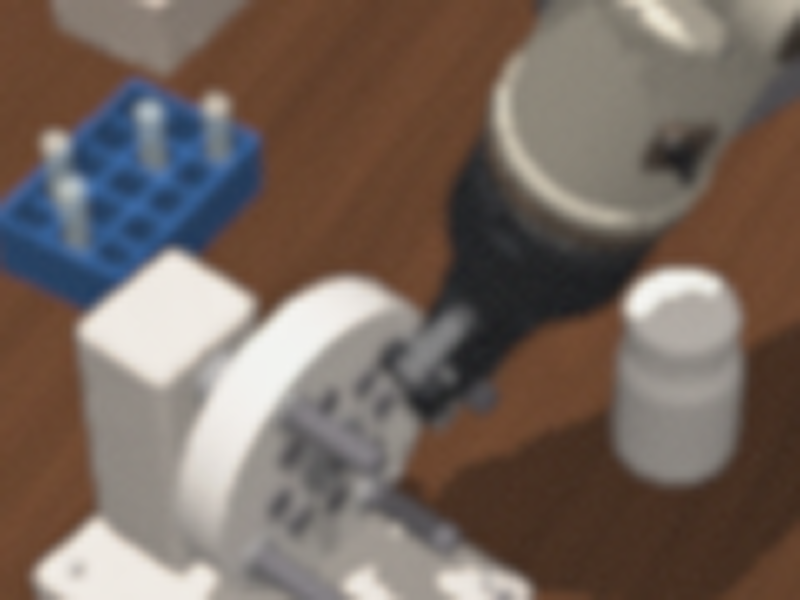

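View pics/d7t.png

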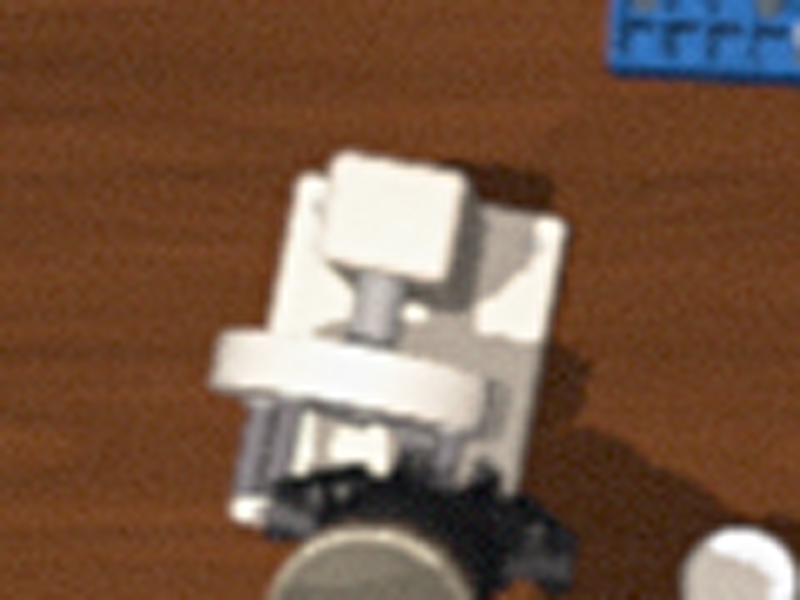

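In the side crop, pin 2 has its base at (300,410) and tip at (370,455), and it is now the upper-left pin. I'll get its angle from a ray cast onto the tip plane.

```bash
cat > pang.py <<'E'
import sys
from geo import *
# stored camera calibration (fixed)
from cell import ctrl
def ang(f,px,front=.057):
    P=onplane(f,px,A-front*u,u);r=P-A
    return [(round(float(np.degrees(np.arctan2(q@v,q[2]))),1),round(float(np.hypot(q@v,q[2])),4)) for q in r]
if __name__=="__main__":
    f=ctrl.grab_frame(sys.argv[1]);pts=np.array(json.loads(sys.argv[2])) if 0 else np.array(eval(sys.argv[2]),float)
    x,y,z=map(float,sys.argv[3:6])
    print(ang(f,(pts+.5)/z-.5+[x,y]))
E
python3 pang.py side "[(370,455),(448,533)]" 250 170 6.667
```

```text
[(25.7, 0.0548), (-152.1, 0.0461)]
```

```bash
python3 - <<'E'
from geo import *; from cell import ctrl
s=ctrl.read_state();x=toolR(np.radians(20))[:,0]
P=pin(np.radians(27),.042)+.019*x
print(P.round(4),(P-s["eef_pos"]).round(4), np.degrees((R.from_matrix(toolR(np.radians(20)))*R.from_rotvec(s["tcp_rot"]).inv()).as_rotvec()).round(1))
E
python3 -m creep '[{"dx":0,"dy":0,"dz":0.0,"wx":0,"wy":0,"wz":0,"grip":0.4},{"dx":0,"dy":0,"dz":0.02,"wx":0,"wy":0,"wz":0,"grip":0.5},{"dx":0,"dy":0,"dz":0.06,"wx":0,"wy":0,"wz":0,"grip":0.5},{"dx":0,"dy":0,"dz":0.09,"wx":0,"wy":0,"wz":0,"grip":0.5},{"dx":0.005,"dy":0.03,"dz":0.1,"wx":0,"wy":0,"wz":0,"grip":0.5},{"dx":0.01,"dy":0.065,"dz":0.1,"wx":0,"wy":0,"wz":0,"grip":0.5},{"dx":0.01,"dy":0.07,"dz":0.1,"wx":0,"wy":0,"wz":0,"grip":0.5}]' 20;python3 - <<'E'
from geo import *; from cell import ctrl
s=ctrl.read_state();x=toolR(np.radians(20))[:,0]
P=pin(np.radians(27),.042)+.019*x
print(P.round(4),(P-s["eef_pos"]).round(4), np.degrees((R.from_matrix(toolR(np.radians(20)))*R.from_rotvec(s["tcp_rot"]).inv()).as_rotvec()).round(1),s["joint_pos"].round(2))
E
```

```text
[0.4609 0.208  0.1513] [0.0122 0.0689 0.0205] [-0.   1.   0.4]
time: 22.28
eef_pos: [0.4585, 0.2106, 0.2308]
tcp_rot: [0.118, 1.202, -0.165]
contact_force: [0.3, -0.1, 0.1]
gripper_width: 0.5
[0.4609 0.208  0.1513] [ 0.0025 -0.0026 -0.0795] [-0.   0.9  0.3] [ 0.35  0.16 -1.1   2.13  0.62  0.8   0.24]
```

```bash
python3 -m creep '[{"dx":0.0025,"dy":-0.0026,"dz":-0.02,"wx":0,"wy":1,"wz":0,"grip":0.5},{"dx":0.0025,"dy":-0.0026,"dz":-0.05,"wx":0,"wy":1,"wz":0,"grip":0.5},{"dx":0.0025,"dy":-0.0026,"dz":-0.075,"wx":0,"wy":1,"wz":0,"grip":0.5},{"dx":0.0025,"dy":-0.0026,"dz":-0.08,"wx":0,"wy":1,"wz":0,"grip":0.4},{"dx":0.0025,"dy":-0.0026,"dz":-0.08,"wx":0,"wy":1,"wz":0,"grip":0.22},{"dx":0.0025,"dy":-0.0026,"dz":-0.08,"wx":0,"wy":1,"wz":0,"grip":0.22}]' 20; python3 bias.py; python3 look.py d8s side 250 170 120 90;python3 st.py -5 1 0
```

```text
time: 23.02
eef_pos: [0.4616, 0.208, 0.1518]
tcp_rot: [0.118, 1.218, -0.167]
contact_force: [-0.2, 0.1, -0.3]
gripper_width: 0.222
[0.27, 0.244, 0.176, 0.067, 0.356, 0.014] [0.266, 0.464, 0.294, 0.019, 0.031, 0.026] [0.4614669  0.20798039 0.15153025]
23.275 [0.4614 0.208  0.1514] jaw yaw 79.0 x [ 0.336 -0.065 -0.94 ] F [-0.76  0.31 -0.22] M [ 0.07   0.342 -0.054] 0.21914842186450884 q [ 0.19  0.34 -0.96  2.2   0.89  0.73 -0.02]
t23.27 phi 27.0 rad 0.0501 ax 0.0415 tF -0.018 tW -0.007 F [-0.8  0.3 -0.2] w 0.219 q [ 0.19  0.34 -0.96  2.2   0.89  0.73 -0.02]
22.0 [-0.0007 -0.0039  0.0017]
```

View pics/d8s.png

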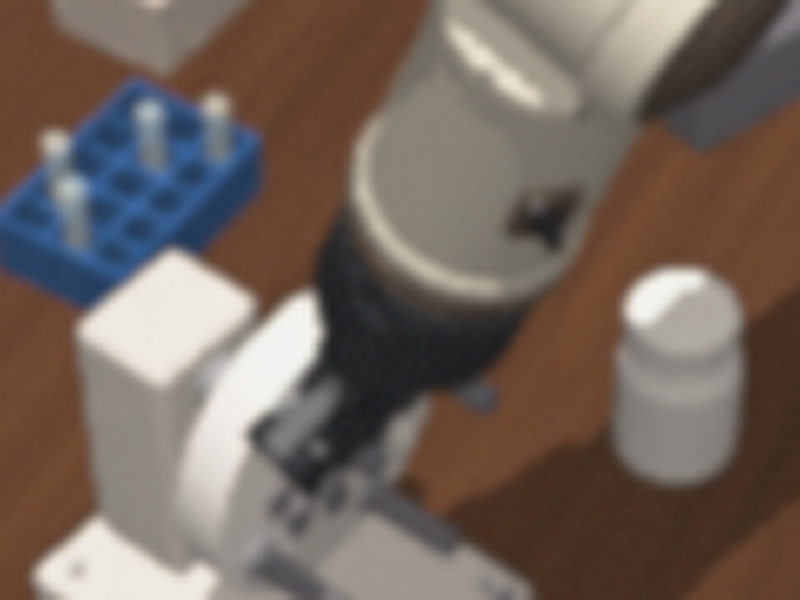

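```bash
cat > st2.py <<'E'
import sys,json
from geo import *;from cell import ctrl
B=np.array([.05,.15,.3,.05,.33,.0])
def calc(r,sg):
    e=np.array(r["e"]);x=R.from_rotvec(r["r"]).as_matrix()[:,0];g=e-.019*x-A
    sl=max(0,(r["w"]*85-12)/2000)
    pv=g@v-sg*sl; ph=np.arcsin(np.clip(pv/.05,-1,1));f=np.array(r["F"])-B[:3]
    fv,fz=f@v,f[2]
    t=-(fv*np.cos(ph)-fz*np.sin(ph))*.05   # force on drum = -f, tangent=(cos,-sin)
    return np.degrees(ph),t,g@v,g[2],fv,fz,sl
if __name__=="__main__":
    sg=int(sys.argv[1]);step=float(sys.argv[2]);n=int(sys.argv[3]);keep=int(sys.argv[4]);pinno=int(sys.argv[5])
    s=ctrl.read_state()
    rec=dict(t=s["time"],e=s["eef_pos"].tolist(),r=s["tcp_rot"].tolist(),F=s["contact_force"].tolist(),M=s["moment"].tolist(),w=float(s["gripper_width"]),sg=sg,pin=pinno)
    if keep: open("log2.jsonl","a").write(json.dumps(rec)+"\n")
    ph,t,gv,gz,fv,fz,sl=calc(rec,sg)
    print(f"t{s['time']:.2f} phi {ph:.1f} tau {t:.3f} Gv {gv:.4f} Gz {gz:.4f} zpin {.05*np.cos(np.radians(ph)):.4f} fv {fv:.1f} fz {fz:.1f} w {rec['w']:.3f}")
    for k in range(1,n+1):
        p=np.radians(ph+k*step);dv=.05*np.sin(p)+sg*sl-gv;print(round(ph+k*step),(dv*v+(.05*np.cos(p)-gz)*zz).round(4))
E
python3 st2.py -1 -6 5 0 2
```

```text
t23.27 phi 31.4 tau -0.014 Gv 0.0227 Gz 0.0446 zpin 0.0427 fv 0.0 fz -0.5 w 0.219
25 [-0.0009 -0.0045  0.0005]
19 [-0.0018 -0.0093  0.0025]
13 [-0.0027 -0.0142  0.004 ]
7 [-0.0036 -0.0193  0.0049]
1 [-0.0046 -0.0244  0.0054]
```

```bash
python3 -m creep '[{"dx":-0.0009,"dy":-0.0045,"dz":0.0005,"wx":0,"wy":0,"wz":0,"grip":0.22},{"dx":-0.0018,"dy":-0.0093,"dz":0.0025,"wx":0,"wy":0,"wz":0,"grip":0.22},{"dx":-0.0027,"dy":-0.0142,"dz":0.004,"wx":0,"wy":0,"wz":0,"grip":0.22}]' 20 >/dev/null; python3 st2.py -1 -6 4 1 2
```

```text
t23.65 phi 15.1 tau -0.209 Gv 0.0097 Gz 0.0495 zpin 0.0483 fv 5.1 fz 3.0 w 0.218
9 [-0.001  -0.005  -0.0002]
3 [-0.0019 -0.0101  0.0004]
-3 [-0.0029 -0.0153  0.0004]
-9 [-0.0039 -0.0204 -0.0001]
```

```bash
python3 -m creep '[{"dx":-0.001,"dy":-0.005,"dz":-0.0002,"wx":0,"wy":0,"wz":0,"grip":0.22},{"dx":-0.0019,"dy":-0.0101,"dz":0.0004,"wx":0,"wy":0,"wz":0,"grip":0.22},{"dx":-0.0029,"dy":-0.0153,"dz":0.0004,"wx":0,"wy":0,"wz":0,"grip":0.22}]' 20 >/dev/null; python3 st2.py -1 -6 4 1 2
```

```text
t24.02 phi -3.0 tau -0.166 Gv -0.0061 Gz 0.0501 zpin 0.0499 fv 3.2 fz 2.3 w 0.223
-9 [-0.001  -0.0051 -0.0007]
-15 [-0.0019 -0.0101 -0.0018]
-21 [-0.0028 -0.015  -0.0034]
-27 [-0.0037 -0.0197 -0.0056]
```

```bash
python3 -m creep '[{"dx":-0.001,"dy":-0.0051,"dz":-0.0007,"wx":0,"wy":0,"wz":0,"grip":0.22},{"dx":-0.0019,"dy":-0.0101,"dz":-0.0018,"wx":0,"wy":0,"wz":0,"grip":0.22},{"dx":-0.0028,"dy":-0.015,"dz":-0.0034,"wx":0,"wy":0,"wz":0,"grip":0.22}]' 20 >/dev/null; python3 st2.py -1 -6 4 1 2
```

```text
t24.40 phi -21.4 tau -0.239 Gv -0.0216 Gz 0.0466 zpin 0.0465 fv 3.7 fz 3.6 w 0.220
-27 [-0.0009 -0.0047 -0.0023]
-33 [-0.0017 -0.0091 -0.0049]
-39 [-0.0025 -0.0133 -0.008 ]
-45 [-0.0032 -0.0171 -0.0115]
```

```bash
python3 -m creep '[{"dx":-0.0009,"dy":-0.0047,"dz":-0.0023,"wx":0,"wy":0,"wz":0,"grip":0.22},{"dx":-0.0017,"dy":-0.0091,"dz":-0.0049,"wx":0,"wy":0,"wz":0,"grip":0.22},{"dx":-0.0025,"dy":-0.0133,"dz":-0.008,"wx":0,"wy":0,"wz":0,"grip":0.22}]' 20 >/dev/null; python3 st2.py -1 -6 4 1 2
```

```text
t24.77 phi -39.7 tau -0.339 Gv -0.0352 Gz 0.0385 zpin 0.0384 fv 5.7 fz 3.8 w 0.216
-46 [-0.0007 -0.0038 -0.0037]
-52 [-0.0014 -0.0072 -0.0076]
-58 [-0.0019 -0.0101 -0.0119]
-64 [-0.0024 -0.0126 -0.0164]
```

```bash
python3 -m creep '[{"dx":-0.0007,"dy":-0.0038,"dz":-0.0037,"wx":0,"wy":0,"wz":0,"grip":0.22},{"dx":-0.0014,"dy":-0.0072,"dz":-0.0076,"wx":0,"wy":0,"wz":0,"grip":0.22},{"dx":-0.0019,"dy":-0.0101,"dz":-0.0119,"wx":0,"wy":0,"wz":0,"grip":0.22}]' 20 >/dev/null; python3 st2.py -1 -6 1 1 2; python3 st2.py 1 6 6 0 2
```

```text
t25.15 phi -55.9 tau -0.401 Gv -0.0448 Gz 0.0267 zpin 0.0280 fv 6.0 fz 5.6 w 0.222
-62 [-0.0005 -0.0027 -0.0031]
t25.15 phi -74.7 tau -0.351 Gv -0.0448 Gz 0.0267 zpin 0.0132 fv 6.0 fz 5.6 w 0.222
-69 [ 0.0003  0.0016 -0.0085]
-63 [ 0.0007  0.0037 -0.0038]
-57 [0.0012 0.0063 0.0008]
-51 [0.0018 0.0094 0.005 ]
-45 [0.0024 0.0128 0.0089]
-39 [0.0031 0.0167 0.0123]
```

```bash
python3 -m creep '[{"dx":0.0008,"dy":0.004,"dz":0.0005,"wx":0,"wy":0,"wz":0,"grip":0.22},{"dx":0.0014,"dy":0.0075,"dz":0.002,"wx":0,"wy":0,"wz":0,"grip":0.22},{"dx":0.002,"dy":0.0105,"dz":0.006,"wx":0,"wy":0,"wz":0,"grip":0.22},{"dx":0.0026,"dy":0.0138,"dz":0.0098,"wx":0,"wy":0,"wz":0,"grip":0.22},{"dx":0.0032,"dy":0.0172,"dz":0.0127,"wx":0,"wy":0,"wz":0,"grip":0.22}]' 20 >/dev/null; python3 st2.py 1 6 4 1 2
```

```text
t25.77 phi -43.9 tau 0.244 Gv -0.0312 Gz 0.0387 zpin 0.0361 fv -10.5 fz 3.9 w 0.223
-38 [0.0007 0.0039 0.0008]
-32 [0.0015 0.0081 0.0038]
-26 [0.0024 0.0126 0.0063]
-20 [0.0033 0.0174 0.0084]
```

```bash
python3 -m creep '[{"dx":0.0008,"dy":0.0044,"dz":0.002,"wx":0,"wy":0,"wz":0,"grip":0.22},{"dx":0.0016,"dy":0.0086,"dz":0.0045,"wx":0,"wy":0,"wz":0,"grip":0.22},{"dx":0.0025,"dy":0.0131,"dz":0.0068,"wx":0,"wy":0,"wz":0,"grip":0.22}]' 20 >/dev/null; python3 st2.py 1 6 4 1 2
```

```text
t26.15 phi -34.2 tau 0.387 Gv -0.0248 Gz 0.0448 zpin 0.0414 fv -18.1 fz 12.9 w 0.219
-28 [ 0.0008  0.0044 -0.0007]
-22 [0.0017 0.0091 0.0015]
-16 [0.0026 0.0139 0.0033]
-10 [0.0036 0.0189 0.0044]
```

```bash
python3 - <<'E'
s=open("st2.py").read()
s=s.replace("    t=-(fv*np.cos(ph)-fz*np.sin(ph))*.05 ","    t=-(fv*.05*np.cos(ph)-fz*(.05*np.sin(ph)-(sg*.006 if sl>.0012 else 0))) ")
open("st2.py","w").write(s)
E
cat > rec.py <<'E'
import json;from st2 import *
for l in open("log2.jsonl"):
    r=json.loads(l);c=calc(r,r["sg"]);print(r["pin"],r["sg"],round(c[0],1),round(c[1],3),"f",round(c[4],1),round(c[5],1))
E
python3 rec.py
python3 -m creep '[{"dx":0.0008,"dy":0.0044,"dz":0.0035,"wx":0,"wy":0,"wz":0,"grip":0.22},{"dx":0.0017,"dy":0.0091,"dz":0.006,"wx":0,"wy":0,"wz":0,"grip":0.22},{"dx":0.0026,"dy":0.0139,"dz":0.008,"wx":0,"wy":0,"wz":0,"grip":0.22}]' 20 >/dev/null; python3 st2.py 1 6 4 1 2
```

```text
2 -1 15.1 -0.191 f 5.1 3.0
2 -1 -3.0 -0.152 f 3.2 2.3
2 -1 -21.4 -0.217 f 3.7 3.6
2 -1 -39.7 -0.316 f 5.7 3.8
2 -1 -55.9 -0.367 f 6.0 5.6
2 1 -43.9 0.221 f -10.5 3.9
2 1 -34.2 0.309 f -18.1 12.9
t26.52 phi -20.8 tau 0.314 Gv -0.0144 Gz 0.0526 zpin 0.0468 fv -9.8 fz 6.1 w 0.219
-15 [ 0.0009  0.0049 -0.0043]
-9 [ 0.0019  0.0099 -0.0032]
-3 [ 0.0028  0.015  -0.0027]
3 [ 0.0038  0.0202 -0.0027]
```

```bash
cat > dchk.py <<'E'
import json;from st2 import *
for l in open("log2.jsonl"):
    r=json.loads(l);c=calc(r,r["sg"]);f=np.array(r["F"])-B[:3];m=np.array(r["M"])-B[3:]
    mu=m@u;print(r["sg"],round(c[0]),"mu",round(mu,2),"d",round((mu+r["sg"]*.0094*c[5])/(.94*c[4]),3),"fu",round(f@u,1),"mv",round(m@v,2),"mz",round(m[2],2))
E
python3 dchk.py
```

```text
-1 15 mu 0.89 d 0.178 fu -1.4 mv 0.05 mz 0.29
-1 -3 mu 0.86 d 0.278 fu -1.4 mv -0.18 mz 0.26
-1 -21 mu 0.87 d 0.24 fu -0.8 mv -0.09 mz 0.34
-1 -40 mu 1.05 d 0.19 fu -0.1 mv -0.22 mz 0.37
-1 -56 mu 1.28 d 0.218 fu -1.5 mv -0.2 mz 0.47
1 -44 mu -1.93 d 0.191 fu -2.1 mv 0.22 mz -0.7
1 -34 mu -3.89 d 0.222 fu -5.0 mv -0.08 mz -1.36
1 -21 mu -1.89 d 0.199 fu -1.4 mv -0.14 mz -0.68
```

```bash
python3 -m creep '[{"dx":0.0009,"dy":0.0049,"dz":0.0005,"wx":0,"wy":0,"wz":0,"grip":0.22},{"dx":0.0019,"dy":0.0099,"dz":0.001,"wx":0,"wy":0,"wz":0,"grip":0.22},{"dx":0.0028,"dy":0.015,"dz":0.001,"wx":0,"wy":0,"wz":0,"grip":0.22}]' 20 >/dev/null; python3 st2.py 1 6 4 1 2
```

```text
t26.90 phi -5.7 tau 0.348 Gv -0.0017 Gz 0.0538 zpin 0.0498 fv -8.0 fz 4.8 w 0.218
0 [ 0.001   0.0051 -0.0038]
6 [ 0.0019  0.0103 -0.0041]
12 [ 0.0029  0.0153 -0.005 ]
18 [ 0.0038  0.0203 -0.0064]
```

```bash
python3 -m creep '[{"dx":0.001,"dy":0.0051,"dz":-0.0005,"wx":0,"wy":0,"wz":0,"grip":0.22},{"dx":0.0019,"dy":0.0103,"dz":-0.001,"wx":0,"wy":0,"wz":0,"grip":0.22},{"dx":0.0029,"dy":0.0153,"dz":-0.002,"wx":0,"wy":0,"wz":0,"grip":0.22}]' 20 >/dev/null; python3 st2.py 1 6 4 1 2
```

```text
t27.27 phi 9.9 tau 0.365 Gv 0.0118 Gz 0.0520 zpin 0.0493 fv -7.1 fz 5.1 w 0.217
16 [ 0.0009  0.005  -0.0039]
22 [ 0.0019  0.0099 -0.0056]
28 [ 0.0027  0.0145 -0.0078]
34 [ 0.0036  0.019  -0.0105]
```

```bash
python3 -m creep '[{"dx":0.0009,"dy":0.005,"dz":-0.002,"wx":0,"wy":0,"wz":0,"grip":0.22},{"dx":0.0019,"dy":0.0099,"dz":-0.0036,"wx":0,"wy":0,"wz":0,"grip":0.22},{"dx":0.0027,"dy":0.0145,"dz":-0.0058,"wx":0,"wy":0,"wz":0,"grip":0.22}]' 20 >/dev/null; python3 st2.py 1 6 4 1 2
```

```text
t27.65 phi 25.2 tau 0.419 Gv 0.0246 Gz 0.0464 zpin 0.0453 fv -7.6 fz 4.9 w 0.219
31 [ 0.0009  0.0045 -0.0036]
37 [ 0.0017  0.0088 -0.0066]
43 [ 0.0024  0.0127 -0.0099]
49 [ 0.0031  0.0163 -0.0137]
```

```bash
python3 -m creep '[{"dx":0.0009,"dy":0.0045,"dz":-0.0028,"wx":0,"wy":0,"wz":0,"grip":0.22},{"dx":0.0017,"dy":0.0088,"dz":-0.0056,"wx":0,"wy":0,"wz":0,"grip":0.22},{"dx":0.0024,"dy":0.0127,"dz":-0.0089,"wx":0,"wy":0,"wz":0,"grip":0.22}]' 20 >/dev/null; python3 st2.py 1 6 1 1 2; python3 st2.py -1 -6 8 0 2
cat > fit2.py <<'E'
import json;from st2 import *
from scipy.optimize import least_squares
D=[]
for l in open("log2.jsonl"):
    r=json.loads(l);c=calc(r,r["sg"]);f=np.array(r["F"])-B[:3];m=np.array(r["M"])-B[3:]
    ph=np.radians(c[0]);pz=.05*np.cos(ph);d=.193-(c[3]-pz)/.94*1
    # d: distance ref->contact along tool. G higher than pin -> contact further down
    d=.193+(c[3]-pz)/.94
    fz=c[5];fv=(m@u+r["sg"]*.0094*fz)/(.94*d)
    fvm=fv
    rv=.05*np.sin(ph)-r["sg"]*.006
    t2=-(fvm*pz-fz*rv)
    D.append((np.degrees(ph),r["sg"],c[1],t2,abs(fv)))
D=np.array(D);print(D.round(3).tolist())
for col in(2,3):
  for free in(0,1):
    ok=D[:,4]<15
    g=lambda p:(p[2] if free else .25)*D[ok,1]+p[0]*np.sin(np.radians(D[ok,0]))+p[1]*np.cos(np.radians(D[ok,0]))-D[ok,col]
    s=least_squares(g,[.1,.1,.25],loss="soft_l1",f_scale=.03);a,b=s.x[:2]
    # mean = K sin(phi-phi0): stable zero crossing at phi0
    print(col,free,"K",np.hypot(a,b).round(3),"down at pin phi",np.degrees(np.arctan2(-b,a)).round(1),s.x.round(3),"rms",np.sqrt(np.mean(g(s.x)**2)).round(3))
E
python3 fit2.py
```

```text
t28.02 phi 39.7 tau 0.398 Gv 0.0354 Gz 0.0377 zpin 0.0385 fv -7.3 fz 4.6 w 0.224
46 [ 0.0007  0.0038 -0.0027]
t28.02 phi 51.1 tau 0.433 Gv 0.0354 Gz 0.0377 zpin 0.0314 fv -7.3 fz 4.6 w 0.224
45 [-0.0006 -0.0034 -0.0024]
39 [-0.0014 -0.0072  0.0011]
33 [-0.0022 -0.0114  0.0042]
27 [-0.003  -0.0158  0.0068]
21 [-0.0039 -0.0205  0.009 ]
15 [-0.0048 -0.0254  0.0106]
9 [-0.0058 -0.0305  0.0117]
3 [-0.0067 -0.0356  0.0123]
[[15.108, -1.0, -0.191, -0.17, 4.699], [-3.001, -1.0, -0.152, -0.222, 4.596], [-21.411, -1.0, -0.217, -0.26, 4.622], [-39.743, -1.0, -0.316, -0.313, 5.588], [-55.882, -1.0, -0.367, -0.391, 6.799], [-43.851, 1.0, 0.221, 0.212, 10.297], [-34.161, 1.0, 0.309, 0.405, 20.411], [-20.763, 1.0, 0.314, 0.313, 9.795], [-5.681, 1.0, 0.348, 0.358, 8.253], [9.874, 1.0, 0.365, 0.37, 7.248], [25.164, 1.0, 0.419, 0.395, 7.063], [39.657, 1.0, 0.398, 0.418, 7.767]]
2 0 K 0.184 down at pin phi -30.4 [0.159 0.093 0.25 ] rms 0.031
2 1 K 0.165 down at pin phi -29.8 [0.143 0.082 0.272] rms 0.025
3 0 K 0.191 down at pin phi -23.3 [0.175 0.075 0.25 ] rms 0.032
3 1 K 0.164 down at pin phi -25.5 [0.148 0.071 0.28 ] rms 0.015
```

```bash
python3 -m creep '[{"dx":-0.0008,"dy":-0.004,"dz":0.0,"wx":0,"wy":0,"wz":0,"grip":0.22},{"dx":-0.0014,"dy":-0.0075,"dz":0.001,"wx":0,"wy":0,"wz":0,"grip":0.22},{"dx":-0.0022,"dy":-0.0114,"dz":0.004,"wx":0,"wy":0,"wz":0,"grip":0.22},{"dx":-0.003,"dy":-0.0158,"dz":0.0068,"wx":0,"wy":0,"wz":0,"grip":0.22}]' 20 >/dev/null; python3 st2.py -1 -5 4 1 2
```

```text
t28.52 phi 28.6 tau -0.107 Gv 0.0205 Gz 0.0452 zpin 0.0439 fv 2.8 fz 0.4 w 0.223
24 [-0.0007 -0.0038  0.0006]
19 [-0.0015 -0.0078  0.0022]
14 [-0.0023 -0.012   0.0034]
9 [-0.0031 -0.0162  0.0043]
```

```bash
python3 -m creep '[{"dx":-0.0007,"dy":-0.0038,"dz":0.0012,"wx":0,"wy":0,"wz":0,"grip":0.22},{"dx":-0.0015,"dy":-0.0078,"dz":0.0026,"wx":0,"wy":0,"wz":0,"grip":0.22},{"dx":-0.0023,"dy":-0.012,"dz":0.0036,"wx":0,"wy":0,"wz":0,"grip":0.22}]' 20 >/dev/null; python3 st2.py -1 -5 4 1 2
```

```text
t28.90 phi 14.0 tau -0.136 Gv 0.0087 Gz 0.0493 zpin 0.0485 fv 3.4 fz 1.6 w 0.221
9 [-0.0008 -0.0042  0.0001]
4 [-0.0016 -0.0085  0.0006]
-1 [-0.0024 -0.0127  0.0007]
-6 [-0.0032 -0.017   0.0004]
```

```bash
python3 -m creep '[{"dx":-0.0008,"dy":-0.0042,"dz":0.0004,"wx":0,"wy":0,"wz":0,"grip":0.22},{"dx":-0.0016,"dy":-0.0085,"dz":0.0007,"wx":0,"wy":0,"wz":0,"grip":0.22},{"dx":-0.0024,"dy":-0.0127,"dz":0.0007,"wx":0,"wy":0,"wz":0,"grip":0.22}]' 20 >/dev/null; python3 st2.py -1 -5 4 1 2
```

```text
t29.27 phi -1.1 tau -0.230 Gv -0.0045 Gz 0.0501 zpin 0.0500 fv 4.8 fz 1.7 w 0.225
-6 [-0.0008 -0.0043 -0.0004]
-11 [-0.0016 -0.0085 -0.001 ]
-16 [-0.0024 -0.0127 -0.002 ]
-21 [-0.0032 -0.0167 -0.0034]
```

```bash
python3 -m creep '[{"dx":-0.0008,"dy":-0.0043,"dz":-0.0004,"wx":0,"wy":0,"wz":0,"grip":0.22},{"dx":-0.0016,"dy":-0.0085,"dz":-0.001,"wx":0,"wy":0,"wz":0,"grip":0.22},{"dx":-0.0024,"dy":-0.0127,"dz":-0.002,"wx":0,"wy":0,"wz":0,"grip":0.22}]' 20 >/dev/null; python3 st2.py -1 -5 4 1 2
```

```text
t29.65 phi -16.7 tau -0.231 Gv -0.0176 Gz 0.0481 zpin 0.0479 fv 4.6 fz 1.4 w 0.218
-22 [-0.0008 -0.004  -0.0016]
-27 [-0.0015 -0.008  -0.0034]
-32 [-0.0022 -0.0117 -0.0055]
-37 [-0.0029 -0.0152 -0.008 ]
```

```bash
python3 -m creep '[{"dx":-0.0008,"dy":-0.004,"dz":-0.0016,"wx":0,"wy":0,"wz":0,"grip":0.22},{"dx":-0.0015,"dy":-0.008,"dz":-0.0034,"wx":0,"wy":0,"wz":0,"grip":0.22},{"dx":-0.0022,"dy":-0.0117,"dz":-0.0055,"wx":0,"wy":0,"wz":0,"grip":0.22}]' 20 >/dev/null; python3 st2.py -1 -5 4 1 2
```

```text
t30.02 phi -31.5 tau -0.255 Gv -0.0295 Gz 0.0425 zpin 0.0426 fv 4.6 fz 2.9 w 0.220
-37 [-0.0007 -0.0036 -0.0023]
-42 [-0.0013 -0.0069 -0.0051]
-47 [-0.0019 -0.01   -0.0081]
-52 [-0.0024 -0.0128 -0.0114]
```

```bash
python3 -m creep '[{"dx":-0.0007,"dy":-0.0036,"dz":-0.0023,"wx":0,"wy":0,"wz":0,"grip":0.22},{"dx":-0.0013,"dy":-0.0069,"dz":-0.0051,"wx":0,"wy":0,"wz":0,"grip":0.22},{"dx":-0.0019,"dy":-0.01,"dz":-0.0081,"wx":0,"wy":0,"wz":0,"grip":0.22}]' 20 >/dev/null; python3 st2.py -1 -5 4 1 2
```

```text
t30.40 phi -45.3 tau -0.341 Gv -0.0390 Gz 0.0345 zpin 0.0352 fv 6.4 fz 3.9 w 0.223
-50 [-0.0005 -0.0029 -0.0026]
-55 [-0.001  -0.0055 -0.006 ]
-60 [-0.0015 -0.0078 -0.0097]
-65 [-0.0018 -0.0097 -0.0136]
```

```bash
python3 -m creep '[{"dx":-0.0005,"dy":-0.0029,"dz":-0.0026,"wx":0,"wy":0,"wz":0,"grip":0.22},{"dx":-0.001,"dy":-0.0055,"dz":-0.006,"wx":0,"wy":0,"wz":0,"grip":0.22},{"dx":-0.0015,"dy":-0.0078,"dz":-0.0097,"wx":0,"wy":0,"wz":0,"grip":0.22}]' 20 >/dev/null; python3 st2.py -1 -5 1 1 2
python3 fit2.py
python3 - <<'E'
from st2 import *
s=ctrl.read_state();x=R.from_rotvec(s["tcp_rot"]).as_matrix()[:,0];g=s["eef_pos"]-.019*x-A;gv=g@v;gz=g[2]
for p in (-55,-50,-45,-40,-35,-30,-25):
    q=np.radians(p);print(p,((.05*np.sin(q)+.0034-gv)*v+(.05*np.cos(q)-gz)*zz).round(4))
E
```

```text
t30.77 phi -57.6 tau -0.367 Gv -0.0455 Gz 0.0251 zpin 0.0268 fv 8.2 fz 4.1 w 0.218
-63 [-0.0004 -0.0021 -0.0021]
[[15.108, -1.0, -0.191, -0.17, 4.699], [-3.001, -1.0, -0.152, -0.222, 4.596], [-21.411, -1.0, -0.217, -0.26, 4.622], [-39.743, -1.0, -0.316, -0.313, 5.588], [-55.882, -1.0, -0.367, -0.391, 6.799], [-43.851, 1.0, 0.221, 0.212, 10.297], [-34.161, 1.0, 0.309, 0.405, 20.411], [-20.763, 1.0, 0.314, 0.313, 9.795], [-5.681, 1.0, 0.348, 0.358, 8.253], [9.874, 1.0, 0.365, 0.37, 7.248], [25.164, 1.0, 0.419, 0.395, 7.063], [39.657, 1.0, 0.398, 0.418, 7.767], [28.62, -1.0, -0.107, -0.165, 4.073], [13.966, -1.0, -0.136, -0.184, 4.408], [-1.105, -1.0, -0.23, -0.227, 4.709], [-16.698, -1.0, -0.231, -0.231, 4.564], [-31.542, -1.0, -0.255, -0.309, 5.882], [-45.309, -1.0, -0.341, -0.349, 6.647], [-57.603, -1.0, -0.367, -0.367, 8.219]]
2 0 K 0.188 down at pin phi -25.4 [0.17  0.081 0.25 ] rms 0.03
2 1 K 0.179 down at pin phi -28.5 [0.157 0.085 0.27 ] rms 0.024
3 0 K 0.182 down at pin phi -18.3 [0.173 0.057 0.25 ] rms 0.033
3 1 K 0.16 down at pin phi -25.2 [0.145 0.068 0.283] rms 0.014
-55 [0.0015 0.0078 0.0036]
-50 [0.002  0.0104 0.007 ]
-45 [0.0025 0.0133 0.0102]
-40 [0.0031 0.0165 0.0132]
-35 [0.0038 0.0199 0.0158]
-30 [0.0044 0.0235 0.0182]
-25 [0.0052 0.0273 0.0202]
```

```bash
python3 -m creep '[{"dx":0.0007,"dy":0.0035,"dz":0.002,"wx":0,"wy":0,"wz":0,"grip":0.22},{"dx":0.0013,"dy":0.007,"dz":0.004,"wx":0,"wy":0,"wz":0,"grip":0.22},{"dx":0.002,"dy":0.0104,"dz":0.009,"wx":0,"wy":0,"wz":0,"grip":0.22},{"dx":0.0025,"dy":0.0133,"dz":0.013,"wx":0,"wy":0,"wz":0,"grip":0.22},{"dx":0.0031,"dy":0.0165,"dz":0.0165,"wx":0,"wy":0,"wz":0,"grip":0.22},{"dx":0.0038,"dy":0.0199,"dz":0.0195,"wx":0,"wy":0,"wz":0,"grip":0.22}]' 20 >/dev/null; python3 st2.py 1 5 4 1 2
```

```text
t31.52 phi -40.6 tau 0.253 Gv -0.0291 Gz 0.0440 zpin 0.0380 fv -9.8 fz 3.1 w 0.221
-36 [ 0.0006  0.0034 -0.0033]
-31 [ 0.0013  0.007  -0.001 ]
-26 [0.002  0.0107 0.0011]
-21 [0.0028 0.0147 0.0028]
```

```bash
python3 -m creep '[{"dx":0.0007,"dy":0.0038,"dz":0.003,"wx":0,"wy":0,"wz":0,"grip":0.22},{"dx":0.0014,"dy":0.0076,"dz":0.0055,"wx":0,"wy":0,"wz":0,"grip":0.22},{"dx":0.0022,"dy":0.0115,"dz":0.0075,"wx":0,"wy":0,"wz":0,"grip":0.22}]' 20 >/dev/null; python3 st2.py 1 5 4 1 2
```

```text
t31.90 phi -29.5 tau 0.309 Gv -0.0214 Gz 0.0513 zpin 0.0435 fv -13.4 fz 8.9 w 0.218
-25 [ 0.0007  0.0038 -0.0058]
-20 [ 0.0015  0.0078 -0.0041]
-15 [ 0.0022  0.0119 -0.0029]
-10 [ 0.003   0.0161 -0.002 ]
```

```bash
python3 -m creep '[{"dx":0.0008,"dy":0.0042,"dz":0.0,"wx":0,"wy":0,"wz":0,"grip":0.22},{"dx":0.0016,"dy":0.0083,"dz":0.0012,"wx":0,"wy":0,"wz":0,"grip":0.22},{"dx":0.0023,"dy":0.0124,"dz":0.0022,"wx":0,"wy":0,"wz":0,"grip":0.22}]' 20 >/dev/null; python3 st2.py 1 5 4 1 2
```

```text
t32.27 phi -17.5 tau 0.305 Gv -0.0118 Gz 0.0538 zpin 0.0477 fv -8.9 fz 5.6 w 0.218
-13 [ 0.0008  0.0041 -0.005 ]
-8 [ 0.0016  0.0084 -0.0042]
-3 [ 0.0024  0.0126 -0.0038]
2 [ 0.0032  0.0169 -0.0038]
```

```bash
python3 -m creep '[{"dx":0.0008,"dy":0.0043,"dz":-0.0015,"wx":0,"wy":0,"wz":0,"grip":0.22},{"dx":0.0016,"dy":0.0086,"dz":-0.0012,"wx":0,"wy":0,"wz":0,"grip":0.22},{"dx":0.0024,"dy":0.0128,"dz":-0.001,"wx":0,"wy":0,"wz":0,"grip":0.22}]' 20 >/dev/null; python3 st2.py 1 5 4 1 2; python3 fit2.py | tail -4
```

```text
t32.65 phi -4.8 tau 0.342 Gv -0.0007 Gz 0.0533 zpin 0.0498 fv -8.0 fz 5.5 w 0.224
0 [ 0.0008  0.0043 -0.0033]
5 [ 0.0016  0.0086 -0.0035]
10 [ 0.0024  0.0128 -0.004 ]
15 [ 0.0032  0.017  -0.005 ]
2 0 K 0.18 down at pin phi -29.5 [0.157 0.089 0.25 ] rms 0.033
2 1 K 0.173 down at pin phi -30.0 [0.15  0.087 0.273] rms 0.023
3 0 K 0.176 down at pin phi -23.4 [0.162 0.07  0.25 ] rms 0.043
3 1 K 0.153 down at pin phi -28.3 [0.134 0.072 0.289] rms 0.018
```

```bash
cat > fit3.py <<'E'
import json;from st2 import *
import st
from scipy.optimize import least_squares
D=[]
for l in open("log.jsonl"):
    r=json.loads(l)
    if r["dir"] not in("1","-1"):continue
    sg=int(r["dir"]);e=np.array(r["e"]);x=R.from_rotvec(r["r"]).as_matrix()[:,0];g=e-.019*x-A;pv=g@v;ph=np.arcsin(pv/.05)
    f=np.array(r["F"])-B[:3];t=-(f@v*.05*np.cos(ph)-f[2]*pv)
    D.append((np.degrees(ph)+90,sg,t,1))
n1=len(D)
exec(open("fit2.py").read().split("D=np.array")[0].split("D=[]")[1].replace("D.append((np.degrees(ph),r[\"sg\"],c[1],t2,abs(fv)))","D.append((np.degrees(ph),r[\"sg\"],(c[1]+t2)/2 if abs(fv)<15 else np.nan,2))"))
D=np.array(D);D=D[~np.isnan(D[:,2])]
print(D[:n1].round(2).tolist())
P=np.radians(D[:,0]);k1=D[:,3]==1
for name,sel,const in(("pin1",k1,0),("pin2",~k1,0),("pin2+c",~k1,1),("both",P<9,0),("both+c",P<9,1)):
    g=lambda p:(np.where(k1,p[2],p[3])*D[:,1]+p[0]*np.sin(P)+p[1]*np.cos(P)+const*p[4]-D[:,2])[sel]
    s=least_squares(g,[.1,.1,.25,.25,0],loss="soft_l1",f_scale=.03);a,b=s.x[:2]
    print(name,"K",np.hypot(a,b).round(3),"phi0",np.degrees(np.arctan2(-b,a)).round(1),s.x.round(3),"rms",np.sqrt(np.mean(g(s.x)**2)).round(3))
E
python3 fit3.py
```

```text
[[106.38, 1.0, 0.58, 1.0], [118.53, 1.0, 0.5, 1.0], [131.24, 1.0, 0.52, 1.0], [144.44, 1.0, 0.51, 1.0], [158.73, 1.0, 0.57, 1.0], [144.06, -1.0, -0.38, 1.0], [129.67, -1.0, -0.44, 1.0], [115.5, -1.0, -0.27, 1.0], [102.13, -1.0, -0.28, 1.0], [90.96, -1.0, -0.32, 1.0], [80.41, -1.0, -0.29, 1.0], [69.83, -1.0, -0.24, 1.0], [59.27, -1.0, -0.32, 1.0], [44.03, -1.0, -0.31, 1.0], [29.42, -1.0, -0.22, 1.0], [40.65, 1.0, 0.62, 1.0], [51.22, 1.0, 0.5, 1.0], [60.31, 1.0, 0.58, 1.0], [64.97, 1.0, 0.68, 1.0]]
pin1 K 0.162 phi0 -16.9 [0.155 0.047 0.442 0.25  0.   ] rms 0.056
pin2 K 0.162 phi0 -29.3 [0.141 0.079 0.25  0.281 0.   ] rms 0.017
pin2+c K 0.206 phi0 -52.4 [ 0.125  0.163  0.349  0.28  -0.077] rms 0.015
both K 0.168 phi0 -26.9 [0.149 0.076 0.446 0.28  0.   ] rms 0.042
both+c K 0.149 phi0 -22.5 [0.138 0.057 0.443 0.282 0.018] rms 0.039
```

The fits agree on the heavy side being down with pin 2 at about −27°, give or take 4°, with K ≈ 0.165 N m, inside the stated range. I'll push pin 2 there and grip it.

```bash
python3 -m creep '[{"dx":-0.0009,"dy":-0.005,"dz":-0.002,"wx":0,"wy":0,"wz":0,"grip":0.22},{"dx":-0.0018,"dy":-0.01,"dz":-0.003,"wx":0,"wy":0,"wz":0,"grip":0.22},{"dx":-0.0027,"dy":-0.0145,"dz":-0.005,"wx":0,"wy":0,"wz":0,"grip":0.22},{"dx":-0.0036,"dy":-0.019,"dz":-0.007,"wx":0,"wy":0,"wz":0,"grip":0.22},{"dx":-0.0044,"dy":-0.023,"dz":-0.008,"wx":0,"wy":0,"wz":0,"grip":0.22},{"dx":-0.0047,"dy":-0.025,"dz":-0.0087,"wx":0,"wy":0,"wz":0,"grip":0.22},{"dx":-0.0047,"dy":-0.025,"dz":-0.0087,"wx":0,"wy":0,"wz":0,"grip":0.22}]' 20 >/dev/null; python3 st2.py -1 -1 3 0 2
```

```text
t33.52 phi -26.9 tau -0.193 Gv -0.0260 Gz 0.0445 zpin 0.0446 fv 4.3 fz -0.1 w 0.222
-28 [-0.0001 -0.0008 -0.0003]
-29 [-0.0003 -0.0015 -0.0007]
-30 [-0.0004 -0.0023 -0.0011]
```

Pin 2 reads −26.9°. I'll centre the tool on it and close firmly.

```bash
python3 -m creep '[{"dx":0.0006,"dy":0.0033,"dz":0,"wx":0,"wy":0,"wz":0,"grip":0.2},{"dx":0.0006,"dy":0.0033,"dz":0,"wx":0,"wy":0,"wz":0,"grip":0.1},{"dx":0.0006,"dy":0.0033,"dz":0,"wx":0,"wy":0,"wz":0,"grip":0.02},{"dx":0.0006,"dy":0.0033,"dz":0,"wx":0,"wy":0,"wz":0,"grip":0.02},{"dx":0.0006,"dy":0.0033,"dz":0,"wx":0,"wy":0,"wz":0,"grip":0.02}]' 60 ; python3 st2.py 1 1 1 0 2; python3 look.py f1s side 250 170 120 90;python3 look.py f1t top 220 150 120 90; python3 st2.py 1 1 1 0 2
```

```text
time: 34.15
eef_pos: [0.4562, 0.1607, 0.1508]
tcp_rot: [0.09, 1.216, -0.231]
contact_force: [1.4, -0.0, -5.6]
gripper_width: 0.123
t34.15 phi -27.9 tau 0.134 Gv -0.0234 Gz 0.0440 zpin 0.0442 fv 0.1 fz -5.9 w 0.123
-27 [0.0001 0.0008 0.0006]
34.2 [0.4562 0.1607 0.1508] jaw yaw 77.0 x [ 0.327 -0.128 -0.936] F [ 1.45  0.34 -4.93] M [0.305 0.502 0.468] 0.11833064093492775 q [ 0.24  0.3  -0.95  2.23  0.88  0.75  0.01]
34.25 [0.4562 0.1607 0.1508] jaw yaw 77.0 x [ 0.327 -0.128 -0.936] F [ 1.53  0.81 -5.18] M [0.298 0.507 0.534] 0.12116767222021026 q [ 0.24  0.3  -0.95  2.23  0.88  0.75  0.01]
t34.25 phi -28.0 tau 0.088 Gv -0.0234 Gz 0.0440 zpin 0.0442 fv 0.9 fz -5.5 w 0.121
-27 [0.0001 0.0008 0.0006]
```

View pics/f1s.png

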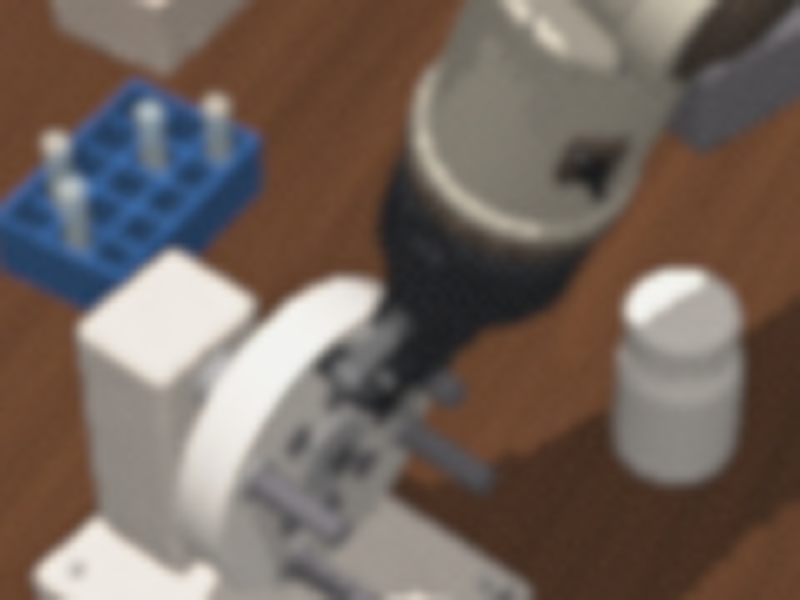

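View pics/f1t.png

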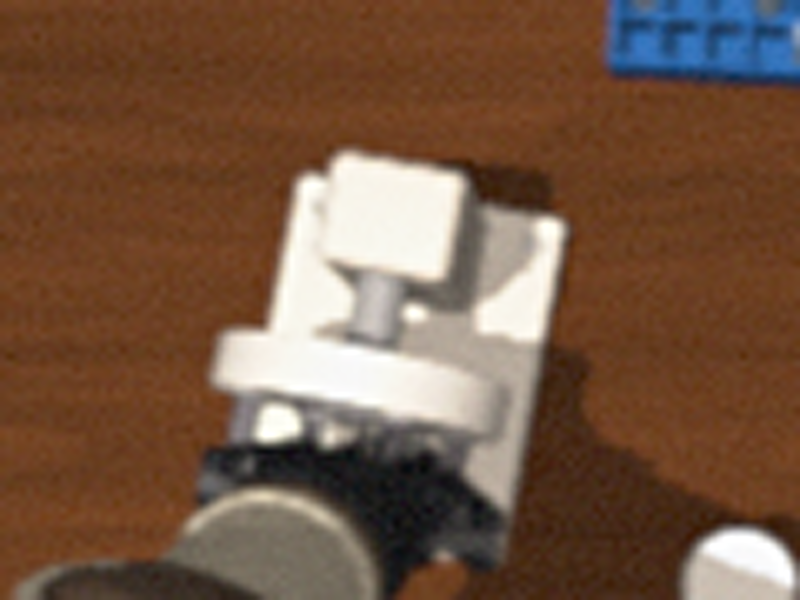

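The fits assumed a fixed tool orientation, but the tool's x axis has drifted about 3.7° sideways. The gripper's weight therefore biases the moment readings. The free-air bias fits 0.96·(−x_y, x_x, 0) exactly, so I'll correct with that and refit.

```bash
cat > fit4.py <<'E'
import json;from st2 import *
from scipy.optimize import least_squares
def load(d0=.193):
    D=[]
    for l in open("log2.jsonl"):
        r=json.loads(l);sg=r["sg"];c=calc(r,sg);x=R.from_rotvec(r["r"]).as_matrix()[:,0]
        f=np.array(r["F"])-B[:3];m=np.array(r["M"])-.96*np.array([-x[1],x[0],0])
        ph=np.radians(c[0]);pz=.05*np.cos(ph);d=d0+(c[3]-pz)/.94
        off=-sg*(.006+c[6])   # pad contact relative to tool axis line
        rv=d*(x@v)+off; rz=d*x[2]; fz=c[5]
        fv=(rv*fz-m@u)/rz
        t2=-(fv*pz-fz*(.05*np.sin(ph)-sg*.006))
        D.append((c[0],sg,c[1],t2,abs(fv),x@v,fv-c[4]))
    return np.array(D)
D=load();print(D[:,[0,1,2,3,5,6]].round(3).tolist())
ok=D[:,4]<15;P=np.radians(D[:,0])
for col in(2,3):
  for free in(0,1):
    g=lambda p:((p[2] if free else .25)*D[:,1]+p[0]*np.sin(P)+p[1]*np.cos(P)-D[:,col])[ok]
    s=least_squares(g,[.1,.1,.25],loss="soft_l1",f_scale=.03);a,b=s.x[:2]
    print(col,free,"K",np.hypot(a,b).round(3),"phi0",np.degrees(np.arctan2(-b,a)).round(1),s.x.round(3),"rms",np.sqrt(np.mean(g(s.x)**2)).round(3))
E
python3 fit4.py
```

```text
[[15.108, -1.0, -0.191, -0.167, 0.002, -0.488], [-3.001, -1.0, -0.152, -0.219, 0.002, 1.338], [-21.411, -1.0, -0.217, -0.257, 0.002, 0.85], [-39.743, -1.0, -0.316, -0.311, 0.003, -0.137], [-55.882, -1.0, -0.367, -0.389, 0.004, 0.772], [-43.851, 1.0, 0.221, 0.215, -0.004, 0.158], [-34.161, 1.0, 0.309, 0.402, -0.018, -2.233], [-20.763, 1.0, 0.314, 0.314, -0.026, -0.004], [-5.681, 1.0, 0.348, 0.362, -0.032, -0.282], [9.874, 1.0, 0.365, 0.374, -0.037, -0.172], [25.164, 1.0, 0.419, 0.398, -0.041, 0.46], [39.657, 1.0, 0.398, 0.421, -0.046, -0.608], [28.62, -1.0, -0.107, -0.154, -0.043, 1.054], [13.966, -1.0, -0.136, -0.174, -0.042, 0.801], [-1.105, -1.0, -0.23, -0.217, -0.042, -0.256], [-16.698, -1.0, -0.231, -0.22, -0.042, -0.231], [-31.542, -1.0, -0.255, -0.303, -0.041, 1.136], [-45.309, -1.0, -0.341, -0.346, -0.04, 0.133], [-57.603, -1.0, -0.367, -0.365, -0.037, -0.085], [-40.576, 1.0, 0.253, 0.273, -0.045, -0.512], [-29.5, 1.0, 0.309, 0.325, -0.053, -0.367], [-17.503, 1.0, 0.305, 0.339, -0.06, -0.709], [-4.839, 1.0, 0.342, 0.34, -0.065, 0.052]]
2 0 K 0.18 phi0 -29.5 [0.157 0.089 0.25 ] rms 0.033
2 1 K 0.173 phi0 -30.0 [0.15  0.087 0.273] rms 0.023
3 0 K 0.179 phi0 -24.9 [0.162 0.075 0.25 ] rms 0.041
3 1 K 0.158 phi0 -29.6 [0.137 0.078 0.287] rms 0.017
```

```bash
python3 pang.py side "[(335,525),(482,475),(446,387)]" 250 170 6.667; python3 st2.py 1 1 0 0 2; python3 look.py f2s side 0 0 640 400; python3 look.py f2t top 0 0 640 400
```

```text
[(58.1, 0.0527), (-119.6, 0.0496), (-23.3, 0.0529)]
t34.30 phi -28.0 tau 0.170 Gv -0.0235 Gz 0.0440 zpin 0.0442 fv -0.3 fz -6.7 w 0.116
34.35 [0.4562 0.1607 0.1508] jaw yaw 77.0 x [ 0.327 -0.128 -0.936] F [ 0.79 -0.01 -7.18] M [0.251 0.602 0.474] 0.11693485011218209 q [ 0.24  0.3  -0.95  2.23  0.88  0.75  0.01]
34.4 [0.4562 0.1608 0.1508] jaw yaw 77.0 x [ 0.327 -0.128 -0.936] F [ 1.82 -0.64 -6.96] M [0.205 0.589 0.46 ] 0.12085335530564555 q [ 0.24  0.3  -0.95  2.23  0.88  0.75  0.01]
```

View pics/f2s.png

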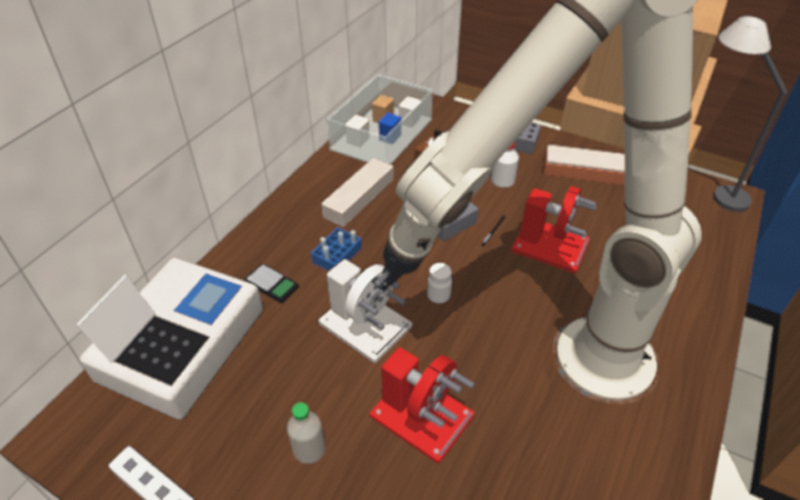

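View pics/f2t.png

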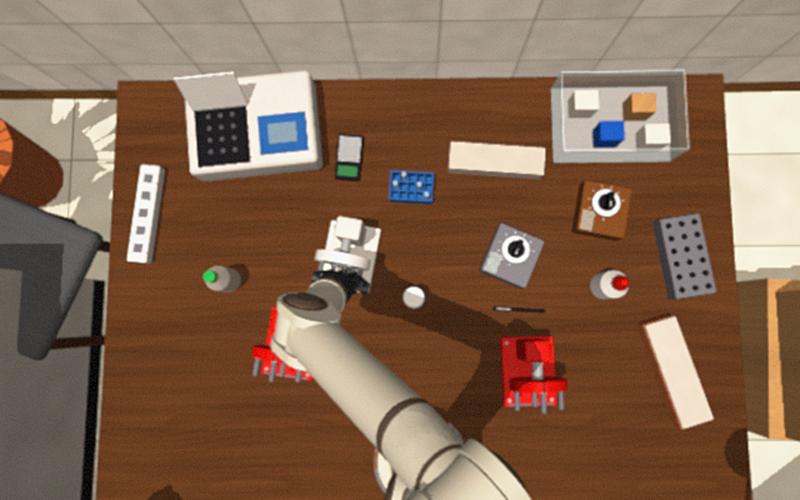

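The drum is still and pin 2 is held at −28°. The pin tips seen in the side view average −28.3°. The fits give −25 to −30°, and the top view shows the knob bar on the box axis with all the bystanders in place. I'm handing in.

Run:
```python
from cell import ctrl
print(ctrl.hand_in()); s=ctrl.read_state(); print(s["time"],s["eef_pos"],s["gripper_width"],s["contact_force"])
```

```text
the job is handed in; nothing more can be done
None
the job is handed in; nothing more can be done
```

The job is handed in with the mixer off. The gripper (60 N) is holding the drum still by a pin, with its heavy side straight down as best I could feel it.

- **Knob:** I turned it anticlockwise to its stop, where I felt −1.26 N m. Afterwards the camera showed its bar along the box's x axis at the off tick. I didn't touch the drum until then.
- **Heavy side:** I turned the drum both ways on two of its pins.
    - **Loosely held second pin:** the mean moment came to about 0.16–0.18 N m, within the stated range. It puts the heavy side down when the second pin (a quarter turn anticlockwise of the first) is 25–30° right of the top.
    - **Tightly gripped first pin:** this set is noisier and on its own gave about 17°. Fitted together, the two sets gave 27°.
    - **Accuracy:** I'd trust it to about ±4–5°. An extra fit with a free constant offset gave 52°; I set it aside because the data barely fix that offset.
- **Final hold:** The second pin is held 28° right of the top by the arm's own reading. The three pins visible in the side view read 23–32°, averaging 28.3°. The drum hadn't moved between the last readings, at 34.4 s.
- **Other items:** Nothing else looked moved in the last two full pictures. The highest force I saw at the wrist was about 28 N.
- **Not checked:** I didn't do a last both-ways feel at the exact final angle; it rests on the sweeps across it.

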